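Rack, bar and pin a batch of rocker switches for test

TASK

Stand every rocker switch from the chute's outfeed pad upright and fully down in a slot of the test rack, one to a slot, any slots. Then swing the hinged keeper bar round over their tops until it meets its end stop in the fork, and push the headed pin, which is parked in the brass stud block, down through fork and bar until its head sits on the fork. Leave the gauge, the bezel ring and the two toggle levers where they lie.

Things in the scene. Friction and masses are not known exactly. Their poses are not given: they have to be found in the camera images.
- rack: Fixed aluminium test rack, base 84 (x) x 310 (y) x 8 mm high. Origin: centre of its underside. Five open-topped slots in a row along y, 34 mm pitch, walls to 34 mm above the table. At its -y end the keeper bar's hinge post, at its +y end a steel fork (two 32 x 32 x 6 mm plates, undersides at z = 66 and 84 mm, joined by an upright on their +y side).
- hinge (a point): Point on the vertical hinge axis of the keeper bar, 82 mm above the table (rack x = 0, y = -120 mm); axes as the rack's.
- fork_top (a point): Centre of the fork's 13 mm vertical through hole, on the fork's top face, 90 mm above the table (rack x = 0, y = +120 mm); axes as the rack's. The pin goes in here from above.
- keeper (a joint): Angle of the keeper bar about its vertical hinge, rad: 0 = parked, pointing along the rack's +x away from the robot; grows towards the rack's +y; 1.571 = end stop, along the row over the switches, end lug (240 mm from the hinge, 13 mm hole) in the fork, holes in line. Stays where left (1.5 N at the post moves it). Bar 16 mm wide, 74 to 82 mm above the table, 6 mm clear of seated switches.
- keeper_post (a point): Top of the black upright grip post on the keeper bar, 16 mm diameter, 36 mm tall, top 118 mm above the table, 85 mm from the hinge axis; grip or push it to swing the bar.
- pin: Loose steel pin: shank 10 mm diameter, 40 mm long with a tapered tip, head 24 mm diameter and 22 mm tall. Origin: centre of the shank's lower end, z up along the pin. Seated, its origin is 40 mm below fork_top. It starts upright in the parking bore of the stud block, head underside 14 mm above the block; it moves with the block.
- stud_block: Loose, heavy (0.8 kg) brass ground stud block 70 x 50 x 32 mm, origin: centre of its underside; parking bore 11.5 mm wide, 26 mm deep, at x = -10 mm, and a small brass stud at x = +22 mm rising 16 mm above the top.
- outfeed: Fixed outfeed pad (thin grey plastic, 300 x 340 mm, 1 mm) on which the switches stand, with the sloped aluminium chute rising from its +y edge to about 130 mm. Origin: centre of the pad.
- gauge: Bystander: black vertical speed gauge, 82 x 82 mm face up, 63 mm tall; origin: centre of its underside.
- bezel: Bystander: white nylon bezel ring, 60 mm outside, 44 mm inside, 10 mm tall, lying flat; origin: centre of its underside.
- toggle0: Bystander: chrome toggle lever, lying, about 70 mm long, 14 mm tall; origin: under its body.
- toggle1: Bystander: chrome toggle lever, the same as toggle0.
- slot0 (a point): Centre of the floor of slot 0 of the rack, 8 mm above the table; slot 44 mm along the rack's x, 29 mm along its y, 26 mm deep. slot0 is next to the hinge, slot4 next to the fork; axes as the rack's.
- switch0: Olive rocker switch standing on its foot (may be absent: None): 40 mm along its x, 26 mm along its y, 60 mm tall (the top 10 mm is the rocker, 36 x 22 mm). Origin: centre of its underside, z up. In a slot its x lies along the rack's x, either way round.
- slot1 (a point): Centre of the floor of slot 1 of the rack, 8 mm above the table; slot 44 mm along the rack's x, 29 mm along its y, 26 mm deep. slot0 is next to the hinge, slot4 next to the fork; axes as the rack's.
- switch1: Olive rocker switch standing on its foot (may be absent: None): 40 mm along its x, 26 mm along its y, 60 mm tall (the top 10 mm is the rocker, 36 x 22 mm). Origin: centre of its underside, z up. In a slot its x lies along the rack's x, either way round.
- slot2 (a point): Centre of the floor of slot 2 of the rack, 8 mm above the table; slot 44 mm along the rack's x, 29 mm along its y, 26 mm deep. slot0 is next to the hinge, slot4 next to the fork; axes as the rack's.
- switch2: Olive rocker switch standing on its foot (may be absent: None): 40 mm along its x, 26 mm along its y, 60 mm tall (the top 10 mm is the rocker, 36 x 22 mm). Origin: centre of its underside, z up. In a slot its x lies along the rack's x, either way round.
- slot3 (a point): Centre of the floor of slot 3 of the rack, 8 mm above the table; slot 44 mm along the rack's x, 29 mm along its y, 26 mm deep. slot0 is next to the hinge, slot4 next to the fork; axes as the rack's.
- switch3: Olive rocker switch standing on its foot (may be absent: None): 40 mm along its x, 26 mm along its y, 60 mm tall (the top 10 mm is the rocker, 36 x 22 mm). Origin: centre of its underside, z up. In a slot its x lies along the rack's x, either way round.
- slot4 (a point): Centre of the floor of slot 4 of the rack, 8 mm above the table; slot 44 mm along the rack's x, 29 mm along its y, 26 mm deep. slot0 is next to the hinge, slot4 next to the fork; axes as the rack's.
- switch4: Olive rocker switch standing on its foot (may be absent: None): 40 mm along its x, 26 mm along its y, 60 mm tall (the top 10 mm is the rocker, 36 x 22 mm). Origin: centre of its underside, z up. In a slot its x lies along the rack's x, either way round.

How it is judged:
By the outcome, as a careful person would: the job done as asked, in the order asked, and still so for the second after the job is handed in, with the robot touching nothing.
Of switch0, switch1, switch2, switch3, switch4 only 3 to 5 are there at a start; the rules pass over those that are not, and their reading is None.
At some moment in a run one of stud_block may be knocked a few centimetres aside while the robot is not near it.
It also fails if it takes over 210 s, if anything falls off the work surface, if the arm or the gripper's body presses on something with over 40 N, if the wrist force passes 120 N, or if a joint passes its speed limit or range.

ROBOT

A 6-joint arm with a two-finger parallel gripper is mounted at the origin on the work surface. World frame = base frame: x ahead of the robot, y to its left, z up, the work surface at z = 0. Lengths are in m, angles in rad, forces in N, time in s.
With the tool pointing down it reaches from about 0.35 to 0.775 m from the base axis. Payload 7.3 kg.
Tool frame: the origin (TCP) lies at the very end of the fingers, on their centre line; the grasp point (between the pads) lies 19 mm behind it; z points along the fingers, y is the line along which they close (so a half turn about z gives the same grasp; the last joint's range is limited). The gripper opens to 92 mm and grips with 3 to 60 N. Pads are 19 mm wide; open, the fingers measure 130 mm over their backs; the gripper's body (75 mm by 190 mm) begins 47 mm behind the grasp point.
Start: joints at [-0.146, 0.342, 1.524, -0, 1.275, -0.146], TCP at [0.525, 0, 0.227] pointing down, gripper open.
Joint ranges: [-2.53, 2.53], [-0.77, 2.02], [0.04, 2.7], [-1, 4.14], [0.28, 2.66], [-3.11, 3.11]. Speed limits (rad/s): [2.57, 2.57, 3.14, 3.14, 3.14, 3.14].

INTERFACE

Orientations are given as [roll, pitch, yaw] about the fixed x, y, z axes, in that order (R = Rz(yaw) Ry(pitch) Rx(roll)).
In Python, from cell import telemetry, eyes, job gives the robot as it stands.
- The arm moves only by the tool apply_moves, never from a script. Its arguments are lists of equal length, an entry for each row: "delta_pos": the shift along the world's x, y, z each as a share of 0.4 m, from -1 to 1, a list of three; "dr": the turn, a rotation vector about the world's x, y, z each as a share of 0.5 rad, from -1 to 1, a list of three; "jaw": the opening, from 0 (shut) to 1 (fully open). A call has 1 to 8 rows; each row is the pose to reach, as a shift and turn from the pose commanded when the call began; what a row does not reach only later rows make up. A row lasts 1/12 s, in which the tool goes at most 41.7 mm and 7.16 degrees, less where a joint would pass 70% of its speed; a pose out of reach is approached as far as the arm can. A call with a number of a shift or a turn outside -1 to 1 is refused whole. A call with a gripper value outside its range is refused whole. The fingers move at their own pace and stop on an object; "force" is the grip in N (left out, the last holds). Time passes only in rows, so rows that repeat a pose let the fingers close. It gives the time, the measured TCP pose, the force, the opening and the grip force at its end, in the units of the state.
- telemetry.observe(): the state, without advancing time (a new reading comes with each control period).
- eyes.read_camera(name): name is "scene" or "side" or "wrist"; returns the picture (400x640x3 uint8, red, green, blue); there is no depth.
- eyes.camera_model(name): a dict with "vertical_fov" (degrees; the focal length in pixels is half the picture's height over the tangent of half this angle, whatever the lens; pixels are square), "cx", "cy" (the principal point, pixels), "rvec" (rotation vector, rad) and "tvec" (3), from world to camera coordinates, as OpenCV has them; the wrist camera has in their place "hand_eye" (4x4, takes a point from camera to tool coordinates, whose origin is the TCP and whose axes are the flange's). Camera axes: x right, y down, z forward; pixel columns grow to the right and rows downward; lengths in m; the calibration is good to about 2 mm. A picture is of the moment at which its call begins: read the wrist's pose just before it. camera_model takes no time and is no camera call.
- job.hand_in(): hands the job in; it is judged then, once.
The state is a dict: "time": time; "qpos": joint angles; "qvel": joint speeds; "joint_efforts": joint torques, N m; "tool_pos": TCP position; "tool_rot": TCP orientation; "contact_force": force on the tool from outside, world axes, zero at the start; "torque": the same for the moment, N m; "opening": finger opening in m; "grip_force": force on a finger pad.
Only numpy, scipy, OpenCV 4.12 (cv2) and the standard library are available. Lean on these libraries where they do the work, as an engineer would, in place of code of your own. Each camera call takes 0.05 s, during which the arm holds its last target. There are 200 camera calls.

## Working session

There is one attempt and no reset: what is moved stays moved. The work goes in short steps, Python scripts to look and compute and a tool call to move; the robot and the scene stay as the last step left them, time stands still between calls to the robot, and variables do not carry over. Pictures are saved under pics/ and viewed, at most 14 in all, crops included, and the job is handed in when it is done.

Besides the shell and the picture viewer there is one more tool, called after "Call:" by a JSON object that holds its "fn" and its "kwargs". apply_moves: Moves the arm, as the interface text tells. Its arguments: {"type":"object","properties":{"delta_pos":{"type":"array"},"dr":{"type":"array"},"jaw":{"type":"array"},"force":{"type":"number"}},"required":["delta_pos","dr","jaw"]}

```bash
ls; mkdir -p pics; python3 - <<'E'
from cell import telemetry, eyes, job
import cv2
s=telemetry.observe();print(s)
for n in("scene","side","wrist"):
    im=eyes.read_camera(n);cv2.imwrite(f"pics/{n}0.png",im[:,:,::-1]);print(n,eyes.camera_model(n))
E
```

```text
pics
{'time': 0.0, 'qpos': array([-1.46014850e-01,  3.42733576e-01,  1.52503604e+00, -6.95865501e-07,
        1.27534756e+00, -1.45975271e-01]), 'qvel': array([-0.00135756,  0.00137894, -0.00090185, -0.00133275, -0.00070546,
       -0.00112643]), 'joint_efforts': array([ 7.61924657e-04, -4.31245601e+01, -2.44219762e+01,  7.17750052e-02,
        5.59406646e-02, -1.04314388e-04]), 'tool_pos': array([5.24599601e-01, 7.31318423e-05, 2.26032670e-01]), 'tool_rot': array([-3.14008425e+00, -2.21094750e-04,  1.57075678e+00]), 'contact_force': array([ 0.07289259, -0.53295319, -0.32243097]), 'torque': array([-0.01478376, -0.01411182, -0.03527213]), 'grip_force': 0.0, 'opening': 0.0920167279984688}
scene {'vertical_fov': 57.54783143367172, 'cx': 328.6349392573517, 'cy': 199.5032521487807, 'rvec': array([ 0.97291858,  2.49605672, -0.98831575]), 'tvec': array([ 0.4411511 , -0.23806127,  1.21179344])}
side {'vertical_fov': 53.568107962325165, 'cx': 321.5030136932446, 'cy': 203.94182174274061, 'rvec': array([ 0.58391899, -2.42943995,  1.437004  ]), 'tvec': array([0.55382279, 0.19673018, 0.68547136])}
wrist {'vertical_fov': 65.63816864902026, 'cx': 321.44238051009177, 'cy': 197.85880523303715, 'hand_eye': array([[-5.55773753e-05, -9.64415345e-01, -2.64391828e-01,
         7.02064950e-02],
       [ 9.99999651e-01, -2.74146114e-04,  7.89787509e-04,
         6.47882093e-06],
       [-8.34165186e-04, -2.64391692e-01,  9.64415023e-01,
        -1.59009751e-01],
       [ 0.00000000e+00,  0.00000000e+00,  0.00000000e+00,
         1.00000000e+00]])}
```

View pics/scene0.png

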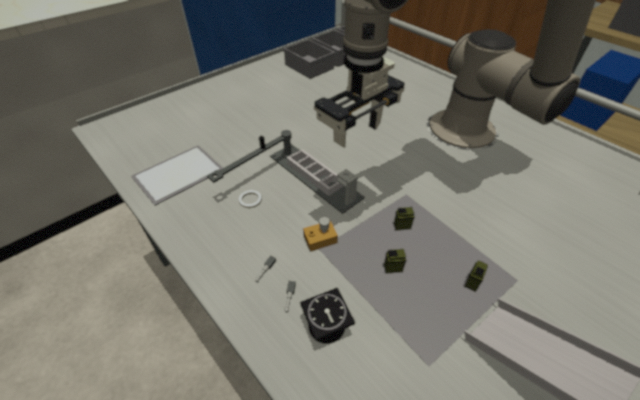

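View pics/side0.png

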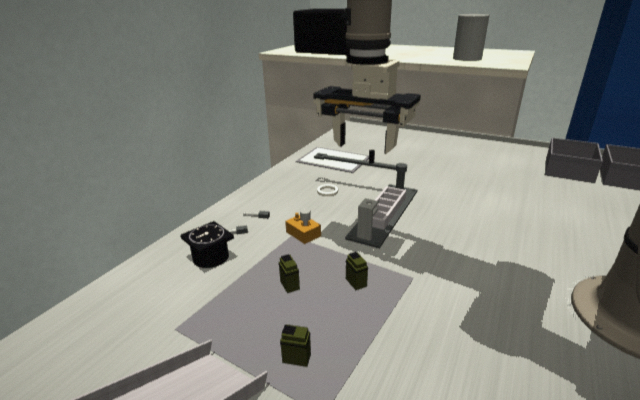

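View pics/wrist0.png

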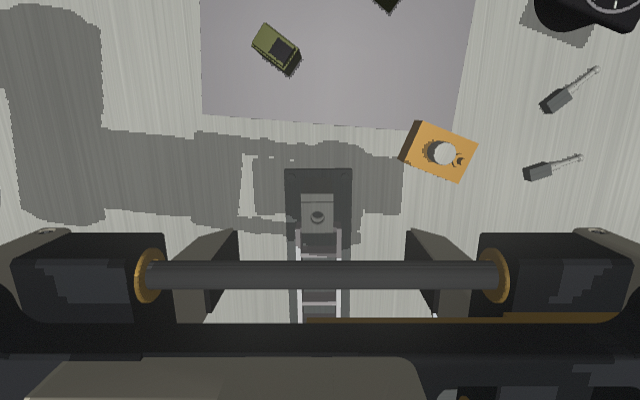

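```bash
cat > h.py <<'E'
import numpy as np, cv2
from cell import telemetry, eyes, job
from scipy.spatial.transform import Rotation as R
H,W=400,640
def cam(n,s=None):
    m=eyes.camera_model(n); f=H/2/np.tan(np.radians(m['vertical_fov']/2))
    K=np.array([[f,0,m['cx']],[0,f,m['cy']],[0,0,1]])
    if 'rvec' in m:
        Rm=cv2.Rodrigues(m['rvec'])[0]; t=m['tvec']
    else:
        T=np.eye(4); T[:3,:3]=R.from_euler('xyz',s['tool_rot']).as_matrix(); T[:3,3]=s['tool_pos']
        C=np.linalg.inv(T@m['hand_eye']); Rm,t=C[:3,:3],C[:3,3]
    return K,Rm,t
def plane(c,px,z):
    K,Rm,t=c; o=-Rm.T@t
    px=np.atleast_2d(px); d=(Rm.T@np.linalg.inv(K)@np.c_[px,np.ones(len(px))].T).T
    return o+d*((z-o[2])/d[:,2])[:,None]
def proj(c,P):
    K,Rm,t=c; q=(K@(Rm@np.atleast_2d(P).T+t[:,None])).T
    return q[:,:2]/q[:,2:]
def tri(obs):
    "obs: list of (cam,px): least-squares point and ray miss distances"
    A=np.zeros((3,3));b=np.zeros(3);L=[]
    for c,px in obs:
        o=-c[1].T@c[2]; d=plane(c,px,-1)[0]-o; d/=np.linalg.norm(d); M=np.eye(3)-np.outer(d,d); A+=M;b+=M@o;L.append((M,o))
    p=np.linalg.solve(A,b); return p,[round(float(np.linalg.norm(M@(p-o)))*1e3,1) for M,o in L]
def shot(n,name=None):
    s=telemetry.observe(); im=eyes.read_camera(n); 
    if name: cv2.imwrite(f'pics/{name}.png',im[:,:,::-1])
    return im,cam(n,s),s
E
python3 - <<'E'
from h import *
np.set_printoptions(precision=4,suppress=True)
s=telemetry.observe();w=cam('wrist',s);a=cam('scene');b=cam('side')
print('fork w',plane(w,[317,216],.09),'rackbase',plane(w,[[285,169],[352,169]],.008))
print('pin w',plane(w,[441,153],.068))
print('pin sc',plane(a,[324,224],.068),'side',plane(b,[306,213],.068))
print(tri([(a,[324,224]),(b,[306,213]),(w,[441,153])]))
for x,y in(([404,211],[356,257]),([396,253],[288,259]),([478,266],[295,330])): print('sw',tri([(a,x),(b,y)]))
print('post',tri([(a,[262,137]),(b,[372,152])]),'hinge',tri([(a,[287,134]),(b,[402,167])]))
print('pad corners',plane(a,[[410,196],[516,279],[429,361],[318,250]],0.001))
print('gauge',plane(a,[327,312],.063),'tog',plane(a,[[266,268],[290,295]],.007),plane(a,[251,199],.01))
E
```

```text
fork w [[ 0.5204 -0.0295  0.09  ]] rackbase [[0.48   0.0037 0.008 ]
 [0.5624 0.0037 0.008 ]]
pin w [[0.6468 0.0308 0.068 ]]
pin sc [[0.6563 0.0405 0.068 ]] side [[0.6425 0.0394 0.068 ]]
(array([0.6496, 0.0309, 0.0593]), [3.7, 2.8, 1.3])
sw (array([0.4812, 0.1329, 0.0593]), [1.2, 1.2])
sw (array([0.5919, 0.1995, 0.0623]), [1.4, 1.4])
sw (array([0.4899, 0.3395, 0.0595]), [1.8, 1.8])
post (array([ 0.6035, -0.2623,  0.1154]), [1.1, 1.1]) hinge (array([ 0.5185, -0.2663,  0.0834]), [0.5, 0.5])
pad corners [[0.3791 0.0838 0.001 ]
 [0.408  0.4059 0.001 ]
 [0.6981 0.3808 0.001 ]
 [0.6827 0.049  0.001 ]]
gauge [[0.7946 0.2001 0.063 ]] tog [[0.8046 0.0104 0.007 ]
 [0.807  0.099  0.007 ]] [[ 0.7083 -0.1869  0.01  ]]
```

Call:
{"fn": "apply_moves", "kwargs": {"delta_pos": [[0, 0.25, 0.1], [0, 0.5, 0.2], [0, 0.5, 0.2], [0, 0.5, 0.2], [0, 0.5, 0.2], [0, 0.5, 0.2], [0, 0.5, 0.2], [0, 0.5, 0.2]], "dr": [[0, 0, 0], [0, 0, 0], [0, 0, 0], [0, 0, 0], [0, 0, 0], [0, 0, 0], [0, 0, 0], [0, 0, 0]], "jaw": [1, 1, 1, 1, 1, 1, 1, 1]}}

```text
time: 0.82
tool_pos: [0.5247, 0.1997, 0.3059]
tool_rot: [-3.141, 0.001, 1.572]
contact_force: [-0.6, -0.4, 0.4]
opening: 0.0921
grip_force: 0.0
```

```bash
python3 - <<'E'
from h import *
im,c,s=shot('wrist','w1');print(s['tool_pos'],s['tool_rot'],s['time'],s['qvel'])
for p in([.4812,.1329,.06],[.5919,.1995,.06],[.4899,.3395,.06]):print(proj(c,p))
E
```

```text
[0.52470397 0.19969664 0.30594964] [-3.14052093e+00  1.01217504e-03  1.57186543e+00] 0.8167 [-0.03547686  0.00085559  0.02283908 -0.00202876 -0.00133112  0.00032044]
[[289.7254358  215.84774154]]
[[372.32133297 168.03655714]]
[[292.47828847  52.42750711]]
```

View pics/w1.png

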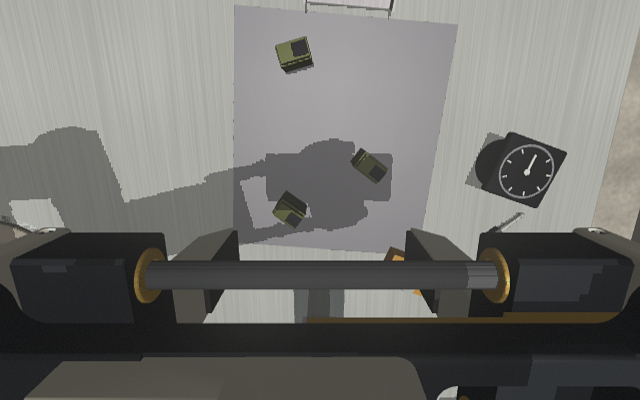

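Call:
{"fn": "apply_moves", "kwargs": {"delta_pos": [[0, -0.2, 0.1], [0, -0.4, 0.1], [0, -0.6, 0.1], [0, -0.8, 0.1], [0, -0.95, 0.1], [0, -0.95, 0.1], [0, -0.95, 0.1], [0, -0.95, 0.1]], "dr": [[0, 0, 0], [0, 0, 0], [0, 0, 0], [0, 0, 0], [0, 0, 0], [0, 0, 0], [0, 0, 0], [0, 0, 0]], "jaw": [1, 1, 1, 1, 1, 1, 1, 1]}}

```text
time: 1.53
tool_pos: [0.5234, -0.1318, 0.3441]
tool_rot: [-3.14, -0.0, 1.568]
contact_force: [1.2, -1.0, -0.5]
opening: 0.0921
grip_force: 0.0
```

Call:
{"fn": "apply_moves", "kwargs": {"delta_pos": [[0, 0, 0], [0, 0, 0], [0, 0, 0], [0, 0, 0]], "dr": [[0, 0, 0], [0, 0, 0], [0, 0, 0], [0, 0, 0]], "jaw": [1, 1, 1, 1]}}

```text
time: 1.87
tool_pos: [0.5246, -0.1276, 0.3444]
tool_rot: [-3.141, -0.001, 1.571]
contact_force: [-0.4, -0.4, -0.1]
opening: 0.092
grip_force: 0.0
```

```bash
python3 - <<'E'
from h import *
im,c,s=shot('wrist','w2');print(s['tool_pos'],s['tool_rot'],s['time'],s['qvel'])
np.save('w2.npy',np.array([c[0],c[1],np.c_[c[2],c[2],c[2]]]))
E
```

```text
[ 0.5245837  -0.12760686  0.34443213] [-3.14097347e+00 -5.26467046e-04  1.57071793e+00] 1.8667 [ 0.02361547 -0.00463162 -0.00610356  0.00033419  0.00106171 -0.00235535]
```

View pics/w2.png

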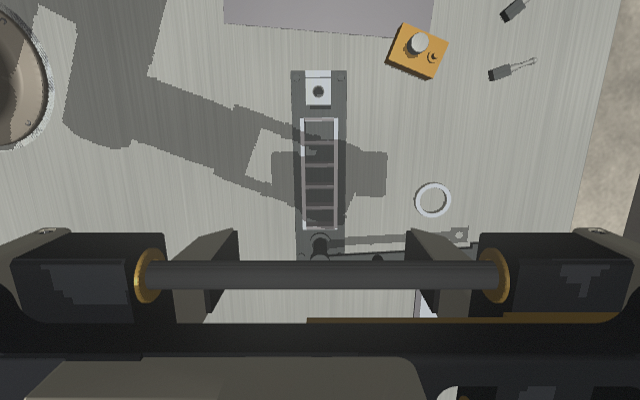

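```bash
python3 - <<'E'
import cv2,numpy as np
a=cv2.imread('pics/w1.png')[30:240,230:430];b=cv2.imread('pics/w2.png')[60:270,280:355]
m=np.hstack([a,b]); m=cv2.convertScaleAbs(cv2.resize(m,None,fx=2.8,fy=2.8,interpolation=cv2.INTER_CUBIC),alpha=1.8,beta=10)
cv2.imwrite('pics/c1.png',m)
E
```

```text
(no output)
```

View pics/c1.png

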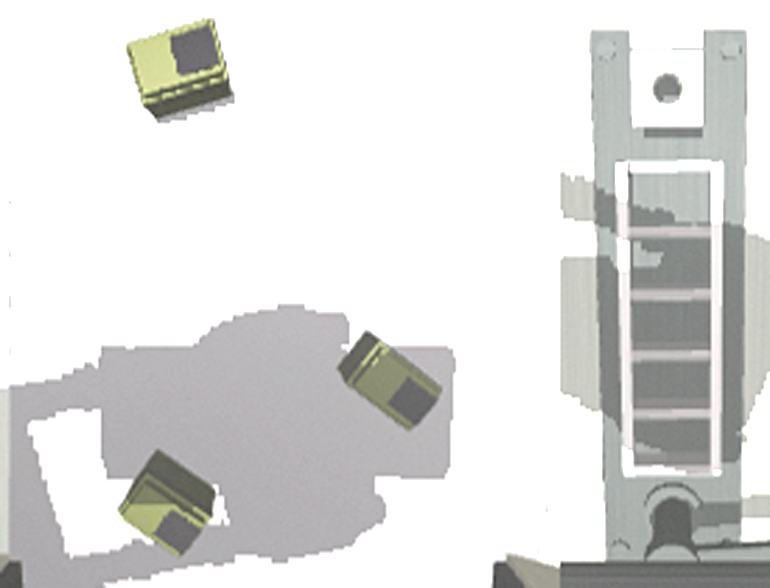

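```bash
cat >> h.py <<'E'
from scipy.optimize import minimize, least_squares
def box(lx,ly,z0,z1): return np.array([[sx*lx/2,sy*ly/2,z] for sx in(1,-1) for sy in(1,-1) for z in(z0,z1)])
SW=np.vstack([box(.040,.026,0,.05),box(.036,.022,.05,.06)])
def place(P,x,y,yaw,z=0): 
    c,s=np.cos(yaw),np.sin(yaw); return P@np.array([[c,s,0],[-s,c,0],[0,0,1]])+[x,y,z]
def olive(im,px,r=32):
    i=im.astype(int); m=((i[:,:,1]-i[:,:,2]>8)&(i[:,:,1]>=i[:,:,0]-5)).astype(np.uint8)
    k=np.zeros_like(m); cv2.circle(k,tuple(int(v) for v in px),r,1,-1); m&=k
    n,l,st,_=cv2.connectedComponentsWithStats(m); b=1+np.argmax(st[1:,4]); pts=np.argwhere(l==b)[:,::-1]
    h=cv2.convexHull(pts.astype(np.int32)); o=np.zeros_like(m); cv2.fillConvexPoly(o,h,1); return o
def fitsw(views,x,y,z0=.001,r=32):
    ms=[(c,olive(im,proj(c,[x,y,z0+.04])[0],r)) for im,c in views]
    S=8
    def cost(p):
        e=0
        for c,m in ms:
            h=cv2.convexHull(proj(c,place(SW,p[0],p[1],p[2],z0)).astype(np.float32))
            o=np.zeros((H,W),np.uint8); cv2.fillConvexPoly(o,np.round((h)*16).astype(np.int32),1,shift=4)
            e+=1-(o&m).sum()/max(1,(o|m).sum())
        return e/len(ms)
    best=None
    for yaw in np.arange(0,np.pi,np.pi/8):
        q=minimize(cost,[x,y,yaw],method='Nelder-Mead',options=dict(initial_simplex=np.array([[x,y,yaw],[x+.006,y,yaw],[x,y+.006,yaw],[x,y,yaw+.3]]),xatol=1e-4,fatol=1e-4))
        if best is None or q.fun<best.fun: best=q
    return best.x,best.fun
E
python3 - <<'E'
from h import *
np.set_printoptions(precision=4,suppress=True)
I=lambda n:cv2.imread(f'pics/{n}.png')[:,:,::-1]
s=dict(tool_pos=np.array([.52470397,.19969664,.30594964]),tool_rot=np.array([-3.14052093,.00101217504,1.57186543]))
w1=cam('wrist',s);a=cam('scene');b=cam('side')
for x,y in((.4812,.1329),(.5919,.1995),(.4899,.3395)):
    for V in([(I('w1'),w1)],[(I('scene0'),a),(I('side0'),b)],[(I('w1'),w1),(I('scene0'),a),(I('side0'),b)]): print(*fitsw(V,x,y))
M=np.load('w2.npy');c2=(M[0],M[1],M[2][:,0])
f=lambda X,Y:[(X-560)/2.8+280,Y/2.8+60]
mod=[[-.042,.155,.008],[.042,.155,.008],[0,.12,.09]]; px=[f(591,31),f(747,31),f(667,88)]
for Y,ry in((231,.051),(294.5,.017),(353,-.017),(412,-.051)): mod.append([0,ry,.034]);px.append(f(671,Y))
mod=np.array(mod);px=np.array(px)
def res(p): return (proj(c2,place(mod,*p[:3]))-px).ravel()
q=least_squares(res,[.52,-.15,0]);print(q.x,q.fun.reshape(-1,2))
X=q.x
for nm,u in(('hinge',[0,-.12,.082]),('fork',[0,.12,.09]),('post',[.085,-.12,.118])):
    P=place(np.array([u]),*X)[0];print(nm,P,proj(a,P),proj(b,P))
s0=dict(tool_pos=np.array([.5246,7e-5,.22603]),tool_rot=np.array([-3.14008425,-.000221,1.57075678]));w0=cam('wrist',s0)
print('fork tri',tri([(w0,[317,216]),(c2,f(667,88))]),'pin tri',tri([(w0,[441,153]),(c2,[420,43])]), plane(c2,[420,43],.068))
E
```

```text
[0.476  0.1287 2.5163] 0.3474676089517079
[0.4673 0.0897 2.812 ] 0.6918236740931777
[0.475  0.1224 2.7961] 0.6186583805454253
[0.5904 0.1985 2.4965] 0.20850480109739367
[ 0.5902  0.2007 -0.7061] 0.09115264797507788
[0.5905 0.1998 2.4576] 0.13729039961072886
[0.4895 0.3423 0.2941] 0.19238476953907813
[0.4907 0.3433 0.4012] 0.5242346938775511
[0.4894 0.3434 0.2276] 0.4239341466614193
[ 0.5219 -0.1512  0.0057] [[-0.3925 -0.5273]
 [ 0.306  -0.8775]
 [ 0.3861  0.0515]
 [-0.3403  0.1292]
 [-0.1702 -0.0051]
 [-0.0064  0.8071]
 [ 0.1514  0.6475]]
hinge [ 0.5226 -0.2712  0.082 ] [[284.8267 134.0205]] [[400.9652 166.7418]]
fork [ 0.5212 -0.0312  0.09  ] [[344.5229 174.1239]] [[368.6356 202.0691]]
post [ 0.6076 -0.2707  0.118 ] [[258.7947 135.7918]] [[372.0156 149.5117]]
fork tri (array([ 0.5204, -0.0309,  0.0857]), [0.3, 0.3]) pin tri (array([0.6517, 0.0301, 0.0593]), [1.8, 1.8]) [[0.651 0.029 0.068]]
```

```bash
python3 - <<'E'
s=open('h.py').read()
s=s.replace("i=im.astype(int); m=((i[:,:,1]-i[:,:,2]>8)&(i[:,:,1]>=i[:,:,0]-5)).astype(np.uint8)","m=cv2.inRange(cv2.cvtColor(np.ascontiguousarray(im),cv2.COLOR_RGB2HSV),(24,70,15),(50,255,255))//255")
open('h.py','w').write(s)
E
python3 - <<'E'
from h import *
np.set_printoptions(precision=4,suppress=True)
I=lambda n:cv2.imread(f'pics/{n}.png')[:,:,::-1]
s=dict(tool_pos=np.array([.52470397,.19969664,.30594964]),tool_rot=np.array([-3.14052093,.00101217504,1.57186543]))
w1=cam('wrist',s);a=cam('scene');b=cam('side')
for x,y in((.4812,.1329),(.5919,.1995),(.4899,.3395)):
    for V in([(I('w1'),w1)],[(I('scene0'),a),(I('side0'),b)],[(I('w1'),w1),(I('scene0'),a),(I('side0'),b)]): print(*fitsw(V,x,y))
    for n,c in(('w1',w1),('scene0',a),('side0',b)):
        m=olive(I(n),proj(c,[x,y,.04])[0]); ys,xs=np.nonzero(m);print(n,m.sum(),xs.min(),xs.max(),ys.min(),ys.max())
E
```

```text
[0.4787 0.1323 2.6344] 0.5472813238770686
[0.4785 0.1359 2.3548] 0.1925537995129467
[0.4794 0.1335 2.315 ] 0.31830744615421785
w1 385 273 304 208 227
scene0 334 395 413 208 228
side0 623 346 366 254 288
[0.5722 0.223  2.1782] 0.9557142857142857
[0.59   0.202  2.3759] 0.17999606115945144
[ 0.5902  0.2019 -0.7686] 0.4391023340452598
w1 31 360 368 152 159
scene0 391 385 404 250 271
side0 573 279 298 256 291
[0.4892 0.3422 0.2946] 0.23594377510040165
[0.4889 0.3436 0.1399] 0.17830564899897777
[0.4897 0.3432 0.1917] 0.2041783194040766
w1 761 275 310 37 67
scene0 358 466 486 261 289
side0 1027 281 309 326 365
```

```bash
python3 - <<'E'
from h import *
im=cv2.imread('pics/w1.png')[:,:,::-1]
hsv=cv2.cvtColor(np.ascontiguousarray(im),cv2.COLOR_RGB2HSV)
for u,v in((355,160),(360,158),(368,165),(376,172),(385,178),(350,190),(410,160),(280,215),(285,198),(294,220),(320,210)):print(u,v,im[v,u],hsv[v,u])
E
```

```text
355 160 [53 53 50] [30 14 53]
360 158 [102 104  74] [ 32  74 104]
368 165 [73 74 57] [32 59 74]
376 172 [53 52 52] [ 0  5 53]
385 178 [ 99  99 100] [120   3 100]
350 190 [96 94 95] [165   5  96]
410 160 [153 150 152] [160   5 153]
280 215 [93 96 65] [33 82 96]
285 198 [48 48 46] [30 11 48]
294 220 [58 57 57] [ 0  4 58]
320 210 [94 93 94] [150   3  94]
```

```bash
python3 - <<'E'
s=open('h.py').read()
s=s.replace("(24,70,15),(50,255,255))//255","(24,35,15),(50,255,255))//255\n    m|=(im.max(2)<84).astype(np.uint8)")
open('h.py','w').write(s)
E
python3 - <<'E'
from h import *
np.set_printoptions(precision=4,suppress=True)
I=lambda n:cv2.imread(f'pics/{n}.png')[:,:,::-1]
s=dict(tool_pos=np.array([.52470397,.19969664,.30594964]),tool_rot=np.array([-3.14052093,.00101217504,1.57186543]))
w1=cam('wrist',s);a=cam('scene');b=cam('side')
for x,y in((.4812,.1329),(.5919,.1995),(.4899,.3395)):
    for V in([(I('w1'),w1)],[(I('scene0'),a),(I('side0'),b)],[(I('w1'),w1),(I('scene0'),a),(I('side0'),b)]): print(*fitsw(V,x,y,r=26))
E
```

```text
[0.4781 0.1338 2.5276] 0.02771362586605086
[0.4783 0.1349 2.4047] 0.05574905655899176
[0.4782 0.1341 2.4682] 0.06253917099061586
[ 0.5912  0.1983 -0.6271] 0.028000000000000025
[0.5907 0.2006 2.4131] 0.06599673550493224
[ 0.591   0.1988 -0.6379] 0.07199869820396276
[0.4896 0.3417 0.2677] 0.03400000000000003
[0.4896 0.3436 0.2482] 0.07764225093022287
[0.4898 0.3426 3.4362] 0.08080494140743273
```

Call:
{"fn": "apply_moves", "kwargs": {"delta_pos": [[0, 0.1, 0], [0, 0.2, 0], [0, 0.3, 0], [0, 0.35, 0], [0, 0.35, 0], [0, 0.35, 0]], "dr": [[0, 0, -0.25], [0, 0, -0.5], [0, 0, -0.75], [0, 0, -1], [0, 0, -1], [0, 0, -1]], "jaw": [1, 1, 1, 1, 1, 1]}}

```text
time: 2.42
tool_pos: [0.5246, 0.0149, 0.345]
tool_rot: [3.141, -0.0, 1.075]
contact_force: [0.7, -0.2, -0.8]
opening: 0.0917
grip_force: 0.0
```

Call:
{"fn": "apply_moves", "kwargs": {"delta_pos": [[0, 0.1, -0.1], [0, 0.2, -0.1], [0, 0.3, -0.1], [0, 0.3, -0.1], [0, 0.3, -0.1], [0, 0.3, -0.1], [0, 0.3, -0.1], [0, 0.3, -0.1]], "dr": [[0, 0, -0.25], [0, 0, -0.5], [0, 0, -0.75], [0, 0, -1], [0, 0, -1], [0, 0, -1], [0, 0, -1], [0, 0, -1]], "jaw": [1, 1, 1, 1, 1, 1, 1, 1]}}

```text
time: 3.08
tool_pos: [0.5252, 0.1309, 0.3049]
tool_rot: [3.141, -0.0, 0.572]
contact_force: [-0.8, -0.4, 0.6]
opening: 0.0921
grip_force: 0.0
```

```bash
python3 - <<'E'
from h import *
np.set_printoptions(precision=4,suppress=True)
im,c,s=shot('wrist','w3');print(s['tool_pos'],s['tool_rot'],s['time'],s['qvel'])
np.save('w3.npy',np.array([c[0],c[1],np.c_[c[2],c[2],c[2]]]))
for x,y in((.478,.134),(.591,.1985),(.4896,.342)):
    try: print(proj(c,[x,y,.06]),*fitsw([(im,c)],x,y,r=26))
    except Exception as e: print(e)
print(proj(c,[.5212,-.0312,.09]),proj(c,[.651,.029,.068]))
E
```

```text
[0.5252 0.1309 0.3049] [ 3.141  -0.      0.5721] 3.0833 [-0.0066 -0.0011 -0.0006  0.0035  0.0005  0.0143]
[[299.6747 196.6082]] [0.4788 0.1335 2.5161] 0.03664302600472813
[[303.3404  95.2618]] [0.5909 0.198  2.4926] 0.01822916666666663
[[162.2413 101.6544]] [0.4902 0.3416 3.4356] 0.036363636363636376
[[423.6517 241.9273]] [[443.5606 129.6878]]
```

View pics/w3.png

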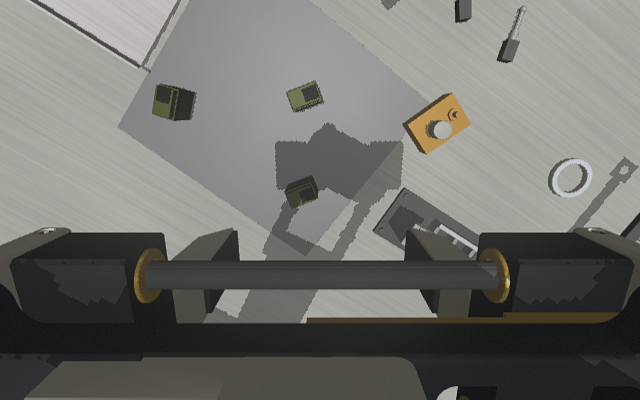

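Call:
{"fn": "apply_moves", "kwargs": {"delta_pos": [[-0.06, 0.007, -0.1], [-0.116, 0.007, -0.2], [-0.116, 0.007, -0.3], [-0.116, 0.007, -0.4], [-0.116, 0.007, -0.45], [-0.116, 0.007, -0.45], [-0.116, 0.007, -0.45]], "dr": [[0, 0, 0.2], [0, 0, 0.4], [0, 0, 0.6], [0, 0, 0.76], [0, 0, 0.76], [0, 0, 0.76], [0, 0, 0.76]], "jaw": [1, 1, 1, 1, 1, 1, 1]}}

```text
time: 3.72
tool_pos: [0.4786, 0.1341, 0.1246]
tool_rot: [-3.14, 0.001, 0.95]
contact_force: [1.1, 1.1, 0.6]
opening: 0.0919
grip_force: 0.0
```

```bash
python3 - <<'E'
from h import *
np.set_printoptions(precision=4,suppress=True)
im,c,s=shot('wrist');print(s['tool_pos'],s['tool_rot'],s['time'])
E
```

```text
[0.4786 0.1341 0.1246] [-3.1404  0.0013  0.9499] 3.7167
```

Call:
{"fn": "apply_moves", "kwargs": {"delta_pos": [[0, 0, -0.08], [0, 0, -0.16], [0, 0, -0.234], [0, 0, -0.234], [0, 0, -0.234], [0, 0, -0.234], [0, 0, -0.234], [0, 0, -0.234]], "dr": [[0, 0, 0], [0, 0, 0], [0, 0, 0], [0, 0, 0], [0, 0, 0], [0, 0, 0], [0, 0, 0], [0, 0, 0]], "jaw": [1, 1, 1, 1, 0.5, 0.3, 0.3, 0.3], "force": 25}}

```text
time: 4.43
tool_pos: [0.4801, 0.135, 0.0333]
tool_rot: [3.138, -0.003, 0.951]
contact_force: [0.7, -0.2, -0.2]
opening: 0.0696
grip_force: 0.0
```

Call:
{"fn": "apply_moves", "kwargs": {"delta_pos": [[0, 0, 0], [0, 0, 0], [0, 0, 0], [0, 0, 0], [0, 0, 0], [0, 0, 0]], "dr": [[0, 0, 0], [0, 0, 0], [0, 0, 0], [0, 0, 0], [0, 0, 0], [0, 0, 0]], "jaw": [0.3, 0.3, 0.3, 0.3, 0.3, 0.3]}}

```text
time: 4.93
tool_pos: [0.4787, 0.1348, 0.0313]
tool_rot: [3.141, -0.0, 0.951]
contact_force: [-0.9, -0.0, 3.0]
opening: 0.0398
grip_force: 25.0
```

Call:
{"fn": "apply_moves", "kwargs": {"delta_pos": [[0, 0, 0.1], [0, 0, 0.2], [0, 0, 0.32], [0.1, -0.1, 0.32], [0.1, -0.2, 0.32], [0.108, -0.2, 0.32], [0.108, -0.2, 0.32], [0.108, -0.2, 0.32]], "dr": [[0, 0, 0], [0, 0, 0], [0, 0, 0.25], [0, 0, 0.5], [0, 0, 0.75], [0, 0, 0.75], [0, 0, 0.75], [0, 0, 0.75]], "jaw": [0.3, 0.3, 0.3, 0.3, 0.3, 0.3, 0.3, 0.3]}}

```text
time: 5.6
tool_pos: [0.5216, 0.0543, 0.1588]
tool_rot: [-3.141, -0.0, 1.323]
contact_force: [-0.6, -0.2, -0.8]
opening: 0.0397
grip_force: 25.0
```

Call:
{"fn": "apply_moves", "kwargs": {"delta_pos": [[0, -0.08, 0], [0, -0.16, 0], [0, -0.25, 0], [0, -0.34, 0], [0, -0.34, 0], [0, -0.34, 0], [0, -0.34, 0]], "dr": [[0, 0, 0.2], [0, 0, 0.4], [0, 0, 0.5], [0, 0, 0.5], [0, 0, 0.5], [0, 0, 0.5], [0, 0, 0.5]], "jaw": [0.3, 0.3, 0.3, 0.3, 0.3, 0.3, 0.3]}}

```text
time: 6.18
tool_pos: [0.5214, -0.0798, 0.1588]
tool_rot: [-3.141, -0.001, 1.576]
contact_force: [0.2, -0.1, -1.1]
opening: 0.0398
grip_force: 25.0
```

```bash
python3 - <<'E'
from h import *
np.set_printoptions(precision=4,suppress=True)
im,c,s=shot('wrist','w4');print(s['tool_pos'],s['tool_rot'],s['time'])
np.save('w4.npy',np.array([c[0],c[1],np.c_[c[2],c[2],c[2]]]))
E
```

```text
[ 0.5214 -0.0798  0.1588] [-3.1406 -0.001   1.5756] 6.1833
```

View pics/w4.png

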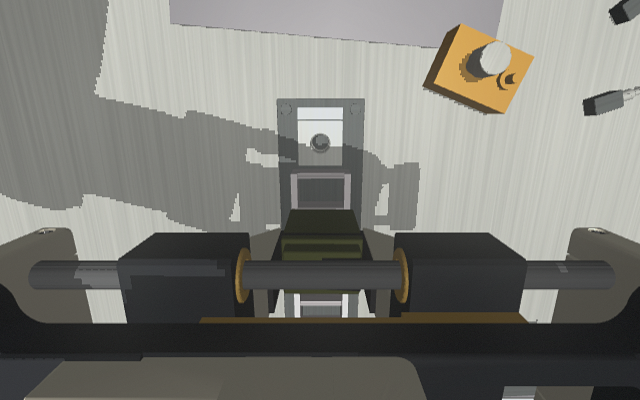

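```bash
python3 - <<'E'
from h import *
np.set_printoptions(precision=4,suppress=True)
L=lambda n:(lambda M:(M[0],M[1],M[2][:,0]))(np.load(n))
c=L('w4.npy');c3=L('w3.npy');c2=L('w2.npy')
im=cv2.imread('pics/w4.png').astype(int)
print('col322',list(zip(range(160,265),im[160:265,330].tolist()))[::1])
print('fork',plane(c,[320,142],.09),'base',plane(c,[[277,99],[363,99]],.008))
print('fork tri',tri([(c,[320,142]),(c2,[318.2,91.4])]))
P=lambda y,z:proj(c,place(np.array([[0,y,z]]),.522,-.151,.0057))
print('inner edge',P(.0825,.034),'div',P(.051,.034))
print('far face bottom/top expected',proj(c,[[.5214,-.0668,.129],[.5214,-.0668,.179],[.5214,-.0688,.189]]))
E
```

```text
col322 [(160, [130, 136, 135]), (161, [131, 136, 135]), (162, [131, 137, 135]), (163, [131, 136, 135]), (164, [133, 139, 137]), (165, [108, 111, 109]), (166, [83, 84, 82]), (167, [79, 80, 79]), (168, [80, 82, 81]), (169, [85, 86, 87]), (170, [85, 85, 87]), (171, [84, 83, 85]), (172, [93, 94, 96]), (173, [129, 129, 131]), (174, [129, 129, 131]), (175, [118, 118, 121]), (176, [117, 116, 120]), (177, [131, 131, 135]), (178, [102, 103, 104]), (179, [77, 78, 76]), (180, [78, 80, 77]), (181, [79, 81, 78]), (182, [78, 80, 78]), (183, [79, 81, 78]), (184, [79, 80, 77]), (185, [77, 80, 78]), (186, [78, 79, 76]), (187, [78, 80, 78]), (188, [78, 80, 77]), (189, [76, 78, 76]), (190, [78, 80, 77]), (191, [77, 78, 77]), (192, [76, 79, 75]), (193, [77, 79, 76]), (194, [78, 81, 78]), (195, [76, 78, 76]), (196, [76, 77, 76]), (197, [77, 78, 77]), (198, [76, 79, 76]), (199, [77, 79, 76]), (200, [78, 79, 77]), (201, [81, 82, 82]), (202, [82, 83, 85]), (203, [81, 81, 83]), (204, [81, 82, 83]), (205, [81, 82, 83]), (206, [82, 82, 84]), (207, [94, 94, 96]), (208, [108, 110, 112]), (209, [74, 78, 79]), (21
[... 748 characters left out ...]
2]), (246, [36, 44, 43]), (247, [35, 43, 43]), (248, [36, 45, 44]), (249, [32, 42, 41]), (250, [36, 46, 44]), (251, [36, 48, 47]), (252, [41, 58, 57]), (253, [44, 66, 63]), (254, [48, 70, 68]), (255, [47, 71, 67]), (256, [48, 70, 68]), (257, [43, 63, 61]), (258, [38, 45, 45]), (259, [38, 37, 37]), (260, [43, 43, 42]), (261, [47, 48, 47]), (262, [52, 52, 51]), (263, [57, 56, 56]), (264, [55, 57, 56])]
fork [[ 0.5202 -0.0299  0.09  ]] base [[0.4788 0.0031 0.008 ]
 [0.5607 0.0035 0.008 ]]
fork tri (array([ 0.5204, -0.0306,  0.082 ]), [0.2, 0.2])
inner edge [[321.5097 178.4657]] div [[321.5396 210.6707]]
far face bottom/top expected [[321.329  206.1771]
 [321.2777 236.2851]
 [321.2429 248.9092]]
```

Call:
{"fn": "apply_moves", "kwargs": {"delta_pos": [[0, -0.09, 0], [0, -0.18, 0], [0, -0.26, 0], [0, -0.26, 0], [0, -0.26, -0.08], [0, -0.26, -0.16], [0, -0.26, -0.215], [0, -0.26, -0.215]], "dr": [[0, 0, 0], [0, 0, 0], [0, 0, 0], [0, 0, 0], [0, 0, 0], [0, 0, 0], [0, 0, 0], [0, 0, 0]], "jaw": [0.3, 0.3, 0.3, 0.3, 0.3, 0.3, 0.3, 0.3]}}

```text
time: 6.9
tool_pos: [0.5192, -0.1818, 0.0687]
tool_rot: [-3.134, -0.005, 1.577]
contact_force: [-0.7, 0.9, -1.4]
opening: 0.0393
grip_force: 25.0
```

Call:
{"fn": "apply_moves", "kwargs": {"delta_pos": [[0, 0, 0], [0, 0, 0], [0, 0, -0.02], [0, 0, -0.03], [0, 0, -0.04]], "dr": [[0, 0, 0], [0, 0, 0], [0, 0, 0], [0, 0, 0], [0, 0, 0]], "jaw": [0.3, 0.3, 0.3, 0.3, 0.3]}}

```text
time: 7.32
tool_pos: [0.5226, -0.1859, 0.0614]
tool_rot: [3.139, 0.003, 1.577]
contact_force: [-13.7, 1.7, 42.1]
opening: 0.0403
grip_force: 25.3
```

Call:
{"fn": "apply_moves", "kwargs": {"delta_pos": [[0, 0, 0.02], [0, 0, 0.05], [0, 0, 0.06], [0, 0, 0.06], [0, 0, 0.06]], "dr": [[0, 0, 0], [0, 0, 0], [0, 0, 0], [0, 0, 0], [0, 0, 0]], "jaw": [0.3, 0.3, 0.3, 0.3, 0.3]}}

```text
time: 7.73
tool_pos: [0.522, -0.1852, 0.0813]
tool_rot: [3.141, 0.0, 1.576]
contact_force: [-0.7, -0.2, -1.0]
opening: 0.04
grip_force: 24.8
```

```bash
python3 - <<'E'
from h import *
np.set_printoptions(precision=4,suppress=True)
im,c,s=shot('wrist','w5');print(s['tool_pos'],s['tool_rot'],s['time'],s['contact_force'])
np.save('w5.npy',np.array([c[0],c[1],np.c_[c[2],c[2],c[2]]]))
b,cb,_=shot('side','s5')
a,ca,_=shot('scene','a5')
w=cv2.resize(im[130:270,240:400],None,fx=3.5,fy=3.5,interpolation=cv2.INTER_CUBIC)
v=cv2.resize(b[150:250,340:440],(240,240),interpolation=cv2.INTER_CUBIC);u=cv2.resize(a[120:220,270:370],(240,240),interpolation=cv2.INTER_CUBIC)
o=np.zeros((490,800,3),np.uint8);o[:490,:560]=w;o[:240,560:]=v;o[245:485,560:]=u
cv2.imwrite('pics/c5.png',cv2.convertScaleAbs(o[:,:,::-1],alpha=1.6))
X=(.521,-.1508,.0057)
P=lambda x,y,z:proj(c,place(np.array([[x,y,z]]),*X))
for ry in(.0825,.0535,.0485,.0195,.0145,-.0145): print(ry,P(-.022,ry,.034),P(.022,ry,.034))
t=s['tool_pos'];print('bottom',proj(c,[[t[0]-.02,t[1]+.0115,t[2]-.0303],[t[0]+.02,t[1]+.0115,t[2]-.0303]]))
E
```

```text
[ 0.522  -0.1852  0.0813] [3.1408 0.0004 1.5757] 7.7333 [-0.7445 -0.1782 -1.001 ]
0.0825 [[283.1039  32.3377]] [[356.2422  32.3017]]
0.0535 [[284.6573  83.5351]] [[354.9045  83.4848]]
0.0485 [[284.9128  91.9559]] [[354.6845  91.9034]]
0.0195 [[286.3291 138.6328]] [[353.4648 138.5685]]
0.0145 [[286.5625 146.3263]] [[353.2638 146.2602]]
-0.0145 [[287.859 189.056]] [[352.1473 188.9803]]
bottom [[289.9255 207.9893]
 [352.5461 208.2513]]
```

View pics/c5.png

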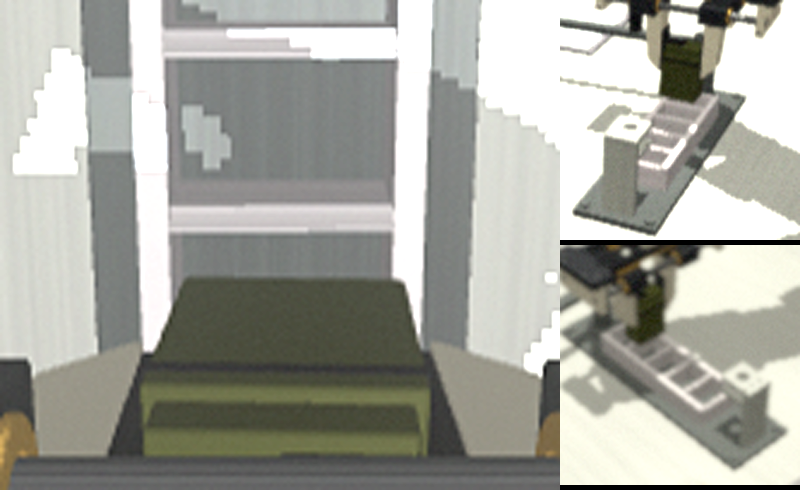

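```bash
python3 - <<'E'
from h import *
np.set_printoptions(precision=4,suppress=True)
L=lambda n:(lambda M:(M[0],M[1],M[2][:,0]))(np.load(n))
c=L('w5.npy')
g=lambda X,Y:[X/3.5+240,Y/3.5+130]
zb=.0813-.0303
print('bottom',plane(c,[g(188,279),g(405,279)],zb))
print('bodytop',plane(c,[g(143,376),g(430,376)],zb+.05),'alt',plane(c,[g(143,352),g(430,352)],zb+.05))
print('rocker',plane(c,[g(150,430),g(420,430)],zb+.06))
im=cv2.imread('pics/w4.png')
c=L('w4.npy');zb=.1588-.0303
for r in(208,210,212,214):
    row=im[r,270:380].max(1).astype(int);k=np.where(row<62)[0];print(r,270+k.min(),270+k.max(),plane(c,[[270+k.min(),210],[271+k.max(),210]],zb)[:,0])
E
```

```text
bottom [[ 0.5043 -0.1748  0.051 ]
 [ 0.544  -0.1747  0.051 ]]
bodytop [[ 0.5024 -0.1731  0.101 ]
 [ 0.542  -0.1729  0.101 ]] alt [[ 0.5025 -0.1695  0.101 ]
 [ 0.5418 -0.1694  0.101 ]]
rocker [[ 0.5045 -0.1764  0.111 ]
 [ 0.5395 -0.1763  0.111 ]]Traceback (most recent call last):
  File "<stdin>", line 13, in <module>
    return umr_minimum(a, axis, None, out, keepdims, initial, where)
ValueError: zero-size array to reduction operation minimum which has no identity
```

Call:
{"fn": "apply_moves", "kwargs": {"delta_pos": [[-0.007, 0.007, 0], [-0.007, 0.007, 0], [-0.007, 0.007, -0.03], [-0.007, 0.007, -0.05], [-0.007, 0.007, -0.06], [-0.007, 0.007, -0.07], [-0.007, 0.007, -0.075]], "dr": [[0, 0, 0], [0, 0, 0], [0, 0, 0], [0, 0, 0], [0, 0, 0], [0, 0, 0], [0, 0, 0]], "jaw": [0.3, 0.3, 0.3, 0.3, 0.3, 0.3, 0.3]}}

```text
time: 8.47
tool_pos: [0.5187, -0.1822, 0.0505]
tool_rot: [-3.141, -0.001, 1.576]
contact_force: [0.1, 0.4, -0.3]
opening: 0.0403
grip_force: 24.8
```

Call:
{"fn": "apply_moves", "kwargs": {"delta_pos": [[0, 0, -0.008], [0, 0, -0.016], [0, 0, -0.024], [0, 0, -0.03], [0, 0, -0.032], [0, 0, -0.032]], "dr": [[0, 0, 0], [0, 0, 0], [0, 0, 0], [0, 0, 0], [0, 0, 0], [0, 0, 0]], "jaw": [0.3, 0.3, 0.3, 0.3, 0.3, 0.3]}}

```text
time: 8.97
tool_pos: [0.5189, -0.1823, 0.0381]
tool_rot: [-3.141, -0.0, 1.576]
contact_force: [-0.6, -0.1, -0.0]
opening: 0.0401
grip_force: 24.8
```

Call:
{"fn": "apply_moves", "kwargs": {"delta_pos": [[0, 0, 0], [0, 0, 0], [0, 0, 0], [0, 0, 0], [0, 0, 0.1], [0, 0, 0.2], [0, 0, 0.3], [0, 0, 0.4]], "dr": [[0, 0, 0], [0, 0, 0], [0, 0, 0], [0, 0, 0], [0, 0, 0], [0, 0, 0], [0, 0, 0], [0, 0, 0]], "jaw": [0.5, 0.7, 0.7, 0.7, 0.7, 1, 1, 1]}}

```text
time: 9.63
tool_pos: [0.5187, -0.1822, 0.2003]
tool_rot: [-3.141, -0.0, 1.576]
contact_force: [0.2, -0.5, -0.4]
opening: 0.0802
grip_force: 0.0
```

Call:
{"fn": "apply_moves", "kwargs": {"delta_pos": [[0, 0, 0.1], [0.02, 0.1, 0.1], [0.05, 0.2, 0.1], [0.08, 0.3, 0.1], [0.11, 0.4, 0.1], [0.14, 0.5, 0.1], [0.16, 0.6, 0.1], [0.18, 0.7, 0.1]], "dr": [[0, 0, 0], [0, 0, -0.2], [0, 0, -0.4], [0, 0, -0.6], [0, 0, -0.8], [0, 0, -0.8], [0, 0, -0.8], [0, 0, -0.8]], "jaw": [1, 1, 1, 1, 1, 1, 1, 1]}}

```text
time: 10.3
tool_pos: [0.5911, 0.0997, 0.2385]
tool_rot: [3.141, -0.0, 1.176]
contact_force: [-0.4, -0.2, 0.4]
opening: 0.0918
grip_force: 0.0
```

Call:
{"fn": "apply_moves", "kwargs": {"delta_pos": [[0, 0, 0], [0, 0, 0], [0, 0, 0], [0, 0, 0]], "dr": [[0, 0, -0.25], [0, 0, -0.48], [0, 0, -0.48], [0, 0, -0.48]], "jaw": [1, 1, 1, 1]}}

```text
time: 10.63
tool_pos: [0.5909, 0.0977, 0.2383]
tool_rot: [-3.142, 0.0, 0.939]
contact_force: [-0.3, -0.2, -0.1]
opening: 0.0917
grip_force: 0.0
```

```bash
python3 - <<'E'
from h import *
np.set_printoptions(precision=4,suppress=True)
im,c,s=shot('wrist','w6');print(s['tool_pos'],s['tool_rot'],s['time'],s['contact_force'])
print(proj(c,[.591,.198,.05]))
try: print(*fitsw([(im,c)],.591,.198,r=34))
except Exception as e:print(e)
b,cb,_=shot('side','s6');a,ca,_=shot('scene','a6')
for im,c in((b,cb),(a,ca)):
    try:print(*fitsw([(im,c)],.521,-.185,z0=.008,r=16))
    except Exception as e:print(e)
    print(proj(c,[.521,-.185,.068]))
v=cv2.resize(b[140:240,340:440],(400,400),interpolation=cv2.INTER_CUBIC);u=cv2.resize(a[120:220,270:370],(400,400),interpolation=cv2.INTER_CUBIC)
cv2.imwrite('pics/c6.png',cv2.convertScaleAbs(np.hstack([v,u])[:,:,::-1],alpha=1.5))
E
```

```text
[0.5909 0.0977 0.2383] [-3.1416  0.0002  0.9394] 10.6333 [-0.2547 -0.1511 -0.0734]
[[265.5015 102.6933]]
[ 0.5905  0.198  -0.6571] 0.019503546099290725
[ 0.5281 -0.2245  0.9489] 0.2365145228215768
[[390.7231 183.9781]]
[ 0.5175 -0.1868  2.3946] 0.367816091954023
[[305.046  151.9575]]
```

View pics/c6.png

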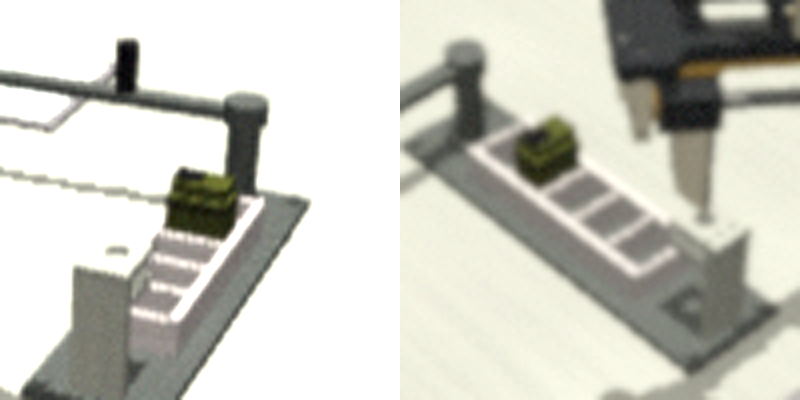

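Call:
{"fn": "apply_moves", "kwargs": {"delta_pos": [[0, 0.08, 0], [0, 0.16, -0.05], [0, 0.25, -0.1], [0, 0.25, -0.2], [0, 0.25, -0.28], [0, 0.25, -0.28], [0, 0.25, -0.28]], "dr": [[0, 0, -0.02], [0, 0, -0.02], [0, 0, -0.02], [0, 0, -0.02], [0, 0, -0.02], [0, 0, -0.02], [0, 0, -0.02]], "jaw": [1, 1, 1, 1, 1, 1, 1]}}

```text
time: 11.37
tool_pos: [0.5903, 0.197, 0.1254]
tool_rot: [-3.139, 0.003, 0.926]
contact_force: [-0.5, -0.0, 1.8]
opening: 0.0918
grip_force: 0.0
```

Call:
{"fn": "apply_moves", "kwargs": {"delta_pos": [[0, 0, -0.08], [0, 0, -0.16], [0, 0, -0.236], [0, 0, -0.236], [0, 0, -0.236], [0, 0, -0.236], [0, 0, -0.236], [0, 0, -0.236]], "dr": [[0, 0, 0], [0, 0, 0], [0, 0, 0], [0, 0, 0], [0, 0, 0], [0, 0, 0], [0, 0, 0], [0, 0, 0]], "jaw": [1, 1, 0.8, 0.5, 0.3, 0.3, 0.3, 0.3]}}

```text
time: 12.03
tool_pos: [0.5927, 0.1978, 0.0347]
tool_rot: [3.138, -0.003, 0.926]
contact_force: [-0.0, -0.1, 0.2]
opening: 0.0565
grip_force: 0.0
```

Call:
{"fn": "apply_moves", "kwargs": {"delta_pos": [[0, 0, 0], [0, 0, 0], [0, 0, 0], [0, 0, 0], [0, 0, 0], [0, 0, 0]], "dr": [[0, 0, 0], [0, 0, 0], [0, 0, 0], [0, 0, 0], [0, 0, 0], [0, 0, 0]], "jaw": [0.3, 0.3, 0.3, 0.3, 0.3, 0.3]}}

```text
time: 12.53
tool_pos: [0.5913, 0.1978, 0.0328]
tool_rot: [3.141, -0.001, 0.926]
contact_force: [-2.0, 0.2, 5.6]
opening: 0.0394
grip_force: 25.0
```

Call:
{"fn": "apply_moves", "kwargs": {"delta_pos": [[0, 0, 0.1], [0, 0, 0.2], [-0.05, -0.05, 0.32], [-0.1, -0.1, 0.32], [-0.18, -0.2, 0.32], [-0.18, -0.3, 0.32], [-0.18, -0.36, 0.32], [-0.18, -0.36, 0.32]], "dr": [[0, 0, 0], [0, 0, 0], [0, 0, 0.25], [0, 0, 0.5], [0, 0, 0.75], [0, 0, 0.8], [0, 0, 0.8], [0, 0, 0.8]], "jaw": [0.3, 0.3, 0.3, 0.3, 0.3, 0.3, 0.3, 0.3]}}

```text
time: 13.2
tool_pos: [0.5185, 0.049, 0.1602]
tool_rot: [3.141, 0.002, 1.322]
contact_force: [1.0, 0.0, -1.1]
opening: 0.0397
grip_force: 25.0
```

Call:
{"fn": "apply_moves", "kwargs": {"delta_pos": [[0, -0.1, 0], [0, -0.2, 0], [0, -0.3, 0], [0, -0.4, 0], [0, -0.5, 0], [0, -0.505, 0], [0, -0.505, 0], [0, -0.505, 0]], "dr": [[0, 0, 0.2], [0, 0, 0.4], [0, 0, 0.5], [0, 0, 0.5], [0, 0, 0.5], [0, 0, 0.5], [0, 0, 0.5], [0, 0, 0.5]], "jaw": [0.3, 0.3, 0.3, 0.3, 0.3, 0.3, 0.3, 0.3]}}

```text
time: 13.87
tool_pos: [0.5188, -0.1478, 0.1595]
tool_rot: [-3.141, -0.001, 1.575]
contact_force: [0.3, 0.6, -1.1]
opening: 0.04
grip_force: 25.0
```

Call:
{"fn": "apply_moves", "kwargs": {"delta_pos": [[0, 0, -0.08], [0, 0, -0.16], [0, 0, -0.19], [0, 0, -0.19], [0, 0, -0.19], [0, 0, -0.19]], "dr": [[0, 0, 0], [0, 0, 0], [0, 0, 0], [0, 0, 0], [0, 0, 0], [0, 0, 0]], "jaw": [0.3, 0.3, 0.3, 0.3, 0.3, 0.3]}}

```text
time: 14.37
tool_pos: [0.52, -0.1476, 0.0852]
tool_rot: [3.14, 0.001, 1.577]
contact_force: [0.7, -0.7, -0.4]
opening: 0.0398
grip_force: 25.0
```

```bash
cat >> h.py <<'E'
def foot(im,c,zb):
    "centre of the held switch's foot from its far bottom edge (tool yaw ~90 deg)"
    v=im.max(2).astype(int); rows=[]
    for u in range(305,340):
        r=232
        while v[r,u]<64 and r>150: r-=1
        rows.append(r+1)
    r=int(np.median(rows)); rr=r+3; l=322
    while v[rr,l]<64: l-=1
    k=322
    while v[rr,k]<64: k+=1
    A=plane(c,[l+1,r],zb)[0];B=plane(c,[k,r],zb)[0]
    return r,l+1,k,(A+B)/2-[0,.013,0],B[0]-A[0]
E
python3 - <<'E'
from h import *
np.set_printoptions(precision=4,suppress=True)
L=lambda n:(lambda M:(M[0],M[1],M[2][:,0]))(np.load(n))
print('w5',*foot(cv2.imread('pics/w5.png'),L('w5.npy'),.051))
im,c,s=shot('wrist','w7');print(s['tool_pos'],s['tool_rot'],s['time'],s['contact_force'])
print(*foot(im,c,s['tool_pos'][2]-.0318))
E
```

```text
w5 210 291 356 [ 0.5234 -0.188   0.051 ] 0.04158846115488368
[ 0.52   -0.1476  0.0852] [3.1396 0.0007 1.5774] 14.3667 [ 0.7194 -0.682  -0.403 ]
206 290 353 [ 0.5202 -0.1481  0.0534] 0.040482776021000366
```

Call:
{"fn": "apply_moves", "kwargs": {"delta_pos": [[0.005, -0.006, 0], [0.005, -0.006, 0], [0.005, -0.006, -0.03], [0.005, -0.006, -0.05], [0.005, -0.006, -0.06], [0.005, -0.006, -0.07]], "dr": [[0, 0, 0], [0, 0, 0], [0, 0, 0], [0, 0, 0], [0, 0, 0], [0, 0, 0]], "jaw": [0.3, 0.3, 0.3, 0.3, 0.3, 0.3]}}

```text
time: 14.92
tool_pos: [0.5209, -0.1508, 0.0555]
tool_rot: [-3.141, -0.0, 1.576]
contact_force: [-0.1, -0.3, -0.8]
opening: 0.0397
grip_force: 25.0
```

Call:
{"fn": "apply_moves", "kwargs": {"delta_pos": [[0, 0, -0.01], [0, 0, -0.02], [0, 0, -0.03], [0, 0, -0.036], [0, 0, -0.038], [0, 0, -0.038]], "dr": [[0, 0, 0], [0, 0, 0], [0, 0, 0], [0, 0, 0], [0, 0, 0], [0, 0, 0]], "jaw": [0.3, 0.3, 0.3, 0.3, 0.3, 0.3]}}

```text
time: 15.42
tool_pos: [0.5211, -0.1508, 0.0408]
tool_rot: [3.141, 0.0, 1.576]
contact_force: [0.6, -1.1, -1.1]
opening: 0.0398
grip_force: 25.0
```

Call:
{"fn": "apply_moves", "kwargs": {"delta_pos": [[0, 0, 0], [0, 0, 0], [0, 0, 0], [0, 0, 0], [0, 0, 0.1], [0, 0, 0.2], [0, 0, 0.3], [0, 0, 0.4]], "dr": [[0, 0, 0], [0, 0, 0], [0, 0, 0], [0, 0, 0], [0, 0, 0], [0, 0, 0], [0, 0, 0], [0, 0, 0]], "jaw": [0.5, 0.7, 0.7, 0.7, 0.7, 1, 1, 1]}}

```text
time: 16.08
tool_pos: [0.5207, -0.1506, 0.2026]
tool_rot: [-3.141, -0.0, 1.576]
contact_force: [0.8, 0.3, 0.3]
opening: 0.08
grip_force: 0.0
```

Call:
{"fn": "apply_moves", "kwargs": {"delta_pos": [[0, 0.1, 0.05], [0, 0.2, 0.1], [0, 0.3, 0.1], [0, 0.4, 0.1], [0, 0.5, 0.1], [0, 0.6, 0.1], [0, 0.7, 0.1], [0, 0.8, 0.1]], "dr": [[0, 0, 0], [0, 0, 0.1], [0, 0, 0.2], [0, 0, 0.3], [0, 0, 0.4], [0, 0, 0.53], [0, 0, 0.53], [0, 0, 0.53]], "jaw": [1, 1, 1, 1, 1, 1, 1, 1]}}

```text
time: 16.75
tool_pos: [0.5206, 0.1712, 0.241]
tool_rot: [3.141, 0.0, 1.841]
contact_force: [0.7, -0.3, -0.3]
opening: 0.092
grip_force: 0.0
```

Call:
{"fn": "apply_moves", "kwargs": {"delta_pos": [[-0.02, 0.05, 0], [-0.04, 0.1, 0], [-0.06, 0.15, 0], [-0.08, 0.15, 0], [-0.08, 0.15, 0], [-0.08, 0.15, 0]], "dr": [[0, 0, 0], [0, 0, 0], [0, 0, 0], [0, 0, 0], [0, 0, 0], [0, 0, 0]], "jaw": [1, 1, 1, 1, 1, 1]}}

```text
time: 17.25
tool_pos: [0.4889, 0.2287, 0.2409]
tool_rot: [3.141, 0.0, 1.841]
contact_force: [0.8, -0.4, 1.3]
opening: 0.0921
grip_force: 0.0
```

```bash
python3 - <<'E'
from h import *
np.set_printoptions(precision=4,suppress=True)
im,c,s=shot('wrist','w8');print(s['tool_pos'],s['tool_rot'],s['time'],s['contact_force'])
print(proj(c,[.490,.3417,.05]))
print(*fitsw([(im,c)],.490,.3417,r=34))
E
```

```text
[0.4889 0.2287 0.2409] [3.1414 0.0005 1.8412] 17.25 [ 0.7796 -0.3942  1.3214]
[[350.9632  75.0025]]
[0.4888 0.3412 0.2791] 0.024513947590870666
```

Call:
{"fn": "apply_moves", "kwargs": {"delta_pos": [[0, 0.08, 0], [0, 0.16, -0.05], [0, 0.24, -0.1], [0, 0.282, -0.2], [0, 0.282, -0.28], [0, 0.282, -0.28], [0, 0.282, -0.28]], "dr": [[0, 0, 0.014], [0, 0, 0.014], [0, 0, 0.014], [0, 0, 0.014], [0, 0, 0.014], [0, 0, 0.014], [0, 0, 0.014]], "jaw": [1, 1, 1, 1, 1, 1, 1]}}

```text
time: 17.88
tool_pos: [0.4889, 0.3407, 0.1276]
tool_rot: [-3.138, 0.001, 1.847]
contact_force: [0.5, -0.9, 0.3]
opening: 0.0919
grip_force: 0.0
```

Call:
{"fn": "apply_moves", "kwargs": {"delta_pos": [[0, 0, -0.08], [0, 0, -0.16], [0, 0, -0.244], [0, 0, -0.244], [0, 0, -0.244], [0, 0, -0.244], [0, 0, -0.244], [0, 0, -0.244]], "dr": [[0, 0, 0], [0, 0, 0], [0, 0, 0], [0, 0, 0], [0, 0, 0], [0, 0, 0], [0, 0, 0], [0, 0, 0]], "jaw": [1, 1, 0.8, 0.5, 0.3, 0.3, 0.3, 0.3]}}

```text
time: 18.55
tool_pos: [0.4906, 0.3427, 0.0339]
tool_rot: [3.137, -0.001, 1.848]
contact_force: [0.6, -0.6, 0.4]
opening: 0.0566
grip_force: 0.0
```

Call:
{"fn": "apply_moves", "kwargs": {"delta_pos": [[0, 0, 0], [0, 0, 0], [0, 0, 0], [0, 0, 0], [0, 0, 0], [0, 0, 0]], "dr": [[0, 0, 0], [0, 0, 0], [0, 0, 0], [0, 0, 0], [0, 0, 0], [0, 0, 0]], "jaw": [0.3, 0.3, 0.3, 0.3, 0.3, 0.3]}}

```text
time: 19.05
tool_pos: [0.4894, 0.3423, 0.032]
tool_rot: [3.14, -0.0, 1.848]
contact_force: [-0.5, -0.7, 6.0]
opening: 0.0398
grip_force: 25.0
```

Call:
{"fn": "apply_moves", "kwargs": {"delta_pos": [[0, 0, 0.1], [0, 0, 0.2], [0.02, -0.1, 0.32], [0.04, -0.2, 0.32], [0.078, -0.3, 0.32], [0.078, -0.4, 0.32], [0.078, -0.5, 0.32], [0.078, -0.6, 0.32]], "dr": [[0, 0, 0], [0, 0, 0], [0, 0, -0.15], [0, 0, -0.3], [0, 0, -0.45], [0, 0, -0.544], [0, 0, -0.544], [0, 0, -0.544]], "jaw": [0.3, 0.3, 0.3, 0.3, 0.3, 0.3, 0.3, 0.3]}}

```text
time: 19.72
tool_pos: [0.5199, 0.1104, 0.1592]
tool_rot: [3.141, 0.0, 1.576]
contact_force: [1.1, -0.4, -0.9]
opening: 0.0397
grip_force: 25.0
```

Call:
{"fn": "apply_moves", "kwargs": {"delta_pos": [[0, -0.1, 0], [0, -0.2, 0], [0, -0.3, 0], [0, -0.4, 0], [0, -0.45, 0], [0, -0.5, 0], [0, -0.547, 0], [0, -0.547, 0]], "dr": [[0, 0, 0], [0, 0, 0], [0, 0, 0], [0, 0, 0], [0, 0, 0], [0, 0, 0], [0, 0, 0], [0, 0, 0]], "jaw": [0.3, 0.3, 0.3, 0.3, 0.3, 0.3, 0.3, 0.3]}}

```text
time: 20.38
tool_pos: [0.5201, -0.1097, 0.1589]
tool_rot: [-3.142, 0.001, 1.573]
contact_force: [-0.2, 1.1, -0.1]
opening: 0.0398
grip_force: 25.0
```

Call:
{"fn": "apply_moves", "kwargs": {"delta_pos": [[0, -0.017, -0.08], [0, -0.017, -0.16], [0, -0.017, -0.185], [0, -0.017, -0.185], [0, -0.017, -0.185], [0, -0.017, -0.185], [0, -0.017, -0.185], [0, -0.017, -0.185]], "dr": [[0, 0, 0], [0, 0, 0], [0, 0, 0], [0, 0, 0], [0, 0, 0], [0, 0, 0], [0, 0, 0], [0, 0, 0]], "jaw": [0.3, 0.3, 0.3, 0.3, 0.3, 0.3, 0.3, 0.3]}}

```text
time: 21.05
tool_pos: [0.521, -0.1134, 0.0866]
tool_rot: [3.139, 0.001, 1.576]
contact_force: [0.0, -0.4, -0.1]
opening: 0.0398
grip_force: 25.0
```

```bash
python3 - <<'E'
from h import *
np.set_printoptions(precision=4,suppress=True)
im,c,s=shot('wrist','w9');print(s['tool_pos'],s['tool_rot'],s['time'],s['contact_force'])
print(*foot(im,c,s['tool_pos'][2]-.031))
print(plane(c,[320,60],.09),proj(c,[.521,-.031,.09]))
E
```

```text
[ 0.521  -0.1134  0.0866] [3.139  0.0009 1.5762] 21.05 [ 0.044  -0.3874 -0.112 ]
206 290 353 [ 0.5212 -0.1138  0.0556] 0.04031284946013147
[[ 0.52   -0.0196  0.09  ]] [[322.0662  86.0397]]
```

Call:
{"fn": "apply_moves", "kwargs": {"delta_pos": [[0, -0.007, 0], [0, -0.007, 0], [0, -0.007, -0.03], [0, -0.007, -0.05], [0, -0.007, -0.065], [0, -0.007, -0.075]], "dr": [[0, 0, 0], [0, 0, 0], [0, 0, 0], [0, 0, 0], [0, 0, 0], [0, 0, 0]], "jaw": [0.3, 0.3, 0.3, 0.3, 0.3, 0.3]}}

```text
time: 21.6
tool_pos: [0.5197, -0.1161, 0.0542]
tool_rot: [-3.14, -0.001, 1.576]
contact_force: [-0.6, -0.2, -0.7]
opening: 0.04
grip_force: 25.0
```

Call:
{"fn": "apply_moves", "kwargs": {"delta_pos": [[0.002, 0, -0.01], [0.002, 0, -0.02], [0.002, 0, -0.03], [0.002, 0, -0.036], [0.002, 0, -0.036]], "dr": [[0, 0, 0], [0, 0, 0], [0, 0, 0], [0, 0, 0], [0, 0, 0]], "jaw": [0.3, 0.3, 0.3, 0.3, 0.3]}}

```text
time: 22.02
tool_pos: [0.5209, -0.1162, 0.0404]
tool_rot: [-3.141, -0.0, 1.576]
contact_force: [0.1, 0.8, -1.1]
opening: 0.0396
grip_force: 25.0
```

Call:
{"fn": "apply_moves", "kwargs": {"delta_pos": [[0, 0, 0], [0, 0, 0], [0, 0, 0], [0, 0, 0], [0, 0, 0.1], [0, 0, 0.2], [0, 0, 0.3], [0, 0, 0.4]], "dr": [[0, 0, 0], [0, 0, 0], [0, 0, 0], [0, 0, 0], [0, 0, 0], [0, 0, 0], [0, 0, 0], [0, 0, 0]], "jaw": [0.5, 0.7, 0.7, 0.7, 0.7, 0.7, 0.7, 0.7]}}

```text
time: 22.68
tool_pos: [0.5206, -0.1161, 0.2027]
tool_rot: [-3.142, -0.0, 1.576]
contact_force: [1.0, -0.2, -0.1]
opening: 0.0641
grip_force: 0.0
```

Call:
{"fn": "apply_moves", "kwargs": {"delta_pos": [[0, -0.1, 0.1], [0, -0.2, 0.1], [0, -0.3, 0.1], [0, -0.38, 0.1], [0, -0.38, 0.1]], "dr": [[0, 0, -0.25], [0, 0, -0.5], [0, 0, -0.75], [0, 0, -1], [0, 0, -1]], "jaw": [0.7, 0.7, 0.7, 0.7, 0.7]}}

```text
time: 23.1
tool_pos: [0.5203, -0.275, 0.2408]
tool_rot: [3.139, 0.003, 1.064]
contact_force: [-0.5, 0.7, -1.0]
opening: 0.0643
grip_force: 0.0
```

Call:
{"fn": "apply_moves", "kwargs": {"delta_pos": [[0, 0, 0], [0, 0, 0], [0, 0, 0], [0, 0, 0], [0, 0, 0]], "dr": [[0, 0, -0.25], [0, 0, -0.5], [0, 0, -0.75], [0, 0, -1], [0, 0, -1]], "jaw": [0.7, 0.7, 0.7, 0.7, 0.7]}}

```text
time: 23.52
tool_pos: [0.5208, -0.268, 0.2407]
tool_rot: [-3.141, 0.0, 0.572]
contact_force: [1.0, 0.5, -0.8]
opening: 0.0643
grip_force: 0.0
```

Call:
{"fn": "apply_moves", "kwargs": {"delta_pos": [[0, 0, 0], [0, 0, 0], [0, 0, 0], [0, 0, 0], [0, 0, 0]], "dr": [[0, 0, -0.25], [0, 0, -0.5], [0, 0, -0.75], [0, 0, -1], [0, 0, -1]], "jaw": [0.7, 0.7, 0.7, 0.7, 0.7]}}

```text
time: 23.93
tool_pos: [0.5209, -0.268, 0.2407]
tool_rot: [3.142, 0.0, 0.076]
contact_force: [0.4, 0.2, -0.9]
opening: 0.0643
grip_force: 0.0
```

Call:
{"fn": "apply_moves", "kwargs": {"delta_pos": [[0, 0, 0], [0, 0, 0], [0, 0, 0], [0, 0, 0]], "dr": [[0, 0, -0.14], [0, 0, -0.14], [0, 0, -0.14], [0, 0, -0.14]], "jaw": [0.7, 0.7, 0.7, 0.7]}}

```text
time: 24.27
tool_pos: [0.5209, -0.2681, 0.2407]
tool_rot: [3.142, 0.0, 0.011]
contact_force: [-0.7, -0.0, -0.4]
opening: 0.0638
grip_force: 0.0
```

```bash
python3 - <<'E'
from h import *
np.set_printoptions(precision=4,suppress=True)
im,c,s=shot('wrist','w10');print(s['tool_pos'],s['tool_rot'],s['time'],s['qpos'])
np.save('w10.npy',np.array([c[0],c[1],np.c_[c[2],c[2],c[2]]]))
print(proj(c,[.6062,-.2703,.118]),proj(c,[.6062,-.2703,.082]))
E
```

```text
[ 0.5209 -0.2681  0.2407] [3.1416 0.0001 0.0105] 24.2667 [-0.6061  0.4454  1.3252 -0.0001  1.3711  0.9542]
[[324.0252  96.0915]] [[323.6785  98.0924]]
```

View pics/w10.png

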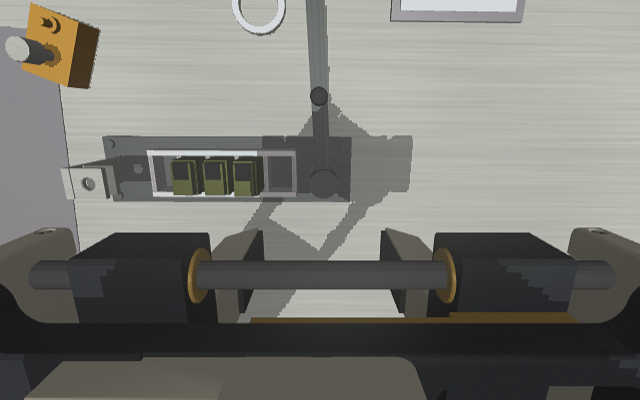

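```bash
python3 - <<'E'
from h import *
np.set_printoptions(precision=4,suppress=True)
L=lambda n:(lambda M:(M[0],M[1],M[2][:,0]))(np.load(n))
c=L('w10.npy')
print('post',plane(c,[319,96],.118),'hinge',plane(c,[322,184],.082),'fork',plane(c,[88.5,184],.09),'pin',plane(c,[17,48],.068))
a=cam('scene');b=cam('side');c2=L('w2.npy')
E
```

```text
post [[ 0.6062 -0.266   0.118 ]] hinge [[ 0.5203 -0.2696  0.082 ]] fork [[ 0.5197 -0.0311  0.09  ]] pin [[0.6504 0.0303 0.068 ]]
```

Call:
{"fn": "apply_moves", "kwargs": {"delta_pos": [[0.1, 0, 0], [0.213, 0.002, 0], [0.213, 0.002, -0.1], [0.213, 0.002, -0.2], [0.213, 0.002, -0.3], [0.213, 0.002, -0.38], [0.213, 0.002, -0.38], [0.213, 0.002, -0.38]], "dr": [[0, 0, 0], [0, 0, 0], [0, 0, 0], [0, 0, 0], [0, 0, 0], [0, 0, 0], [0, 0, 0], [0, 0, 0]], "jaw": [0.7, 0.7, 0.7, 0.7, 0.7, 0.7, 0.6, 0.4]}}

```text
time: 24.98
tool_pos: [0.6054, -0.267, 0.0876]
tool_rot: [-3.14, 0.003, 0.007]
contact_force: [0.8, -0.8, 1.0]
opening: 0.055
grip_force: 0.0
```

Call:
{"fn": "apply_moves", "kwargs": {"delta_pos": [[0, 0, 0], [0, 0, 0], [0, 0, 0], [0, 0, 0], [0, 0, 0], [0, 0, 0], [0, 0, 0], [0, 0, 0]], "dr": [[0, 0, 0], [0, 0, 0], [0, 0, 0], [0, 0, 0], [0, 0, 0], [0, 0, 0], [0, 0, 0], [0, 0, 0]], "jaw": [0.3, 0.1, 0.1, 0.1, 0.1, 0.1, 0.1, 0.1], "force": 8}}

```text
time: 25.65
tool_pos: [0.6066, -0.2674, 0.0896]
tool_rot: [3.141, -0.001, 0.006]
contact_force: [-0.1, 1.2, 5.8]
opening: 0.0158
grip_force: 8.0
```

```bash
python3 - <<'E'
import numpy as np
th=.035
for end in(.53,1.02,1.46,1.577):
    t=np.linspace(th,end,8)[1:] if end!=1.577 else np.linspace(th,end,4)[1:]
    print(end,[[round(float(.2125*(np.cos(x)-np.cos(th))),3),round(float(.2125*(np.sin(x)-np.sin(th))),3)] for x in t],[round(float((x-th)/.5),2) for x in t]);th=end
E
```

```text
0.53 [[-0.001, 0.015], [-0.003, 0.03], [-0.006, 0.045], [-0.011, 0.059], [-0.016, 0.073], [-0.022, 0.087], [-0.029, 0.1]] [0.14, 0.28, 0.42, 0.57, 0.71, 0.85, 0.99]
1.02 [[-0.008, 0.013], [-0.017, 0.025], [-0.026, 0.036], [-0.037, 0.046], [-0.048, 0.056], [-0.06, 0.065], [-0.072, 0.074]] [0.14, 0.28, 0.42, 0.56, 0.7, 0.84, 0.98]
1.46 [[-0.012, 0.007], [-0.024, 0.013], [-0.036, 0.018], [-0.049, 0.022], [-0.061, 0.026], [-0.074, 0.028], [-0.088, 0.03]] [0.13, 0.25, 0.38, 0.5, 0.63, 0.75, 0.88]
1.577 [[-0.008, 0.001], [-0.017, 0.001], [-0.025, 0.001]] [0.08, 0.16, 0.23]
```

Call:
{"fn": "apply_moves", "kwargs": {"delta_pos": [[-0.001, 0.015, 0], [-0.003, 0.03, 0], [-0.006, 0.045, 0], [-0.011, 0.059, 0], [-0.016, 0.073, 0], [-0.022, 0.087, 0], [-0.029, 0.1, 0]], "dr": [[0, 0, 0.14], [0, 0, 0.28], [0, 0, 0.42], [0, 0, 0.57], [0, 0, 0.71], [0, 0, 0.85], [0, 0, 0.99]], "jaw": [0.1, 0.1, 0.1, 0.1, 0.1, 0.1, 0.1]}}

```text
time: 26.23
tool_pos: [0.5954, -0.2278, 0.0896]
tool_rot: [3.139, -0.002, 0.504]
contact_force: [2.2, -0.1, 4.1]
opening: 0.016
grip_force: 8.0
```

Call:
{"fn": "apply_moves", "kwargs": {"delta_pos": [[-0.008, 0.013, 0], [-0.017, 0.025, 0], [-0.026, 0.036, 0], [-0.037, 0.046, 0], [-0.048, 0.056, 0], [-0.06, 0.065, 0], [-0.072, 0.074, 0]], "dr": [[0, 0, 0.14], [0, 0, 0.28], [0, 0, 0.42], [0, 0, 0.56], [0, 0, 0.7], [0, 0, 0.84], [0, 0, 0.98]], "jaw": [0.1, 0.1, 0.1, 0.1, 0.1, 0.1, 0.1]}}

```text
time: 26.82
tool_pos: [0.5667, -0.1978, 0.0896]
tool_rot: [3.138, -0.001, 0.994]
contact_force: [1.3, -0.3, 4.6]
opening: 0.0155
grip_force: 8.0
```

Call:
{"fn": "apply_moves", "kwargs": {"delta_pos": [[-0.012, 0.007, 0], [-0.024, 0.013, 0], [-0.036, 0.018, 0], [-0.049, 0.022, 0], [-0.061, 0.026, 0], [-0.074, 0.028, 0], [-0.088, 0.03, 0], [-0.088, 0.03, 0]], "dr": [[0, 0, 0.13], [0, 0, 0.25], [0, 0, 0.38], [0, 0, 0.5], [0, 0, 0.63], [0, 0, 0.75], [0, 0, 0.88], [0, 0, 0.88]], "jaw": [0.1, 0.1, 0.1, 0.1, 0.1, 0.1, 0.1, 0.1]}}

```text
time: 27.48
tool_pos: [0.5304, -0.1853, 0.0896]
tool_rot: [3.141, -0.0, 1.434]
contact_force: [-0.9, 2.8, 5.2]
opening: 0.0152
grip_force: 8.0
```

Call:
{"fn": "apply_moves", "kwargs": {"delta_pos": [[-0.008, 0.001, 0], [-0.016, 0.001, 0], [-0.022, 0.001, 0], [-0.024, 0.001, 0], [-0.024, 0.001, 0]], "dr": [[0, 0, 0.1], [0, 0, 0.2], [0, 0, 0.27], [0, 0, 0.27], [0, 0, 0.27]], "jaw": [0.1, 0.1, 0.1, 0.1, 0.1]}}

```text
time: 27.9
tool_pos: [0.5213, -0.185, 0.0895]
tool_rot: [3.14, -0.0, 1.566]
contact_force: [0.2, 3.6, 6.1]
opening: 0.0158
grip_force: 8.0
```

Call:
{"fn": "apply_moves", "kwargs": {"delta_pos": [[-0.003, 0, 0], [-0.005, 0, 0], [-0.005, 0, 0]], "dr": [[0, 0, 0], [0, 0, 0], [0, 0, 0]], "jaw": [0.1, 0.1, 0.1]}}

```text
time: 28.15
tool_pos: [0.5209, -0.185, 0.0896]
tool_rot: [3.137, 0.0, 1.566]
contact_force: [5.9, 5.1, 2.9]
opening: 0.0156
grip_force: 8.0
```

Call:
{"fn": "apply_moves", "kwargs": {"delta_pos": [[-0.003, 0, 0], [-0.005, 0, 0], [-0.005, 0, 0], [-0.005, 0, 0]], "dr": [[0, 0, 0], [0, 0, 0], [0, 0, 0], [0, 0, 0]], "jaw": [0.1, 0.1, 0.1, 0.1]}}

```text
time: 28.48
tool_pos: [0.5209, -0.185, 0.0896]
tool_rot: [3.133, 0.001, 1.566]
contact_force: [13.6, 5.2, -2.6]
opening: 0.0156
grip_force: 8.0
```

Call:
{"fn": "apply_moves", "kwargs": {"delta_pos": [[0.009, 0, 0], [0.009, 0, 0], [0.009, 0, 0], [0.009, 0, 0], [0.009, 0, 0], [0.009, 0, 0.1], [0.009, 0, 0.2], [0.009, 0, 0.28]], "dr": [[0, 0, 0], [0, 0, 0], [0, 0, 0], [0, 0, 0], [0, 0, 0], [0, 0, 0], [0, 0, 0], [0, 0, 0]], "jaw": [0.1, 0.1, 0.4, 0.5, 0.5, 0.5, 0.5, 0.5]}}

```text
time: 29.15
tool_pos: [0.5204, -0.1857, 0.2027]
tool_rot: [3.141, 0.0, 1.566]
contact_force: [0.7, -0.8, -0.1]
opening: 0.0455
grip_force: 0.0
```

Call:
{"fn": "apply_moves", "kwargs": {"delta_pos": [[0.08, 0.1, 0], [0.16, 0.2, 0], [0.24, 0.3, 0], [0.32, 0.39, 0], [0.32, 0.39, 0], [0.32, 0.39, 0], [0.32, 0.39, 0], [0.32, 0.39, 0]], "dr": [[0, 0, 0.02], [0, 0, 0.02], [0, 0, 0.02], [0, 0, 0.02], [0, 0, 0.02], [0, 0, 0.02], [0, 0, 0.02], [0, 0, 0.02]], "jaw": [0.6, 0.6, 0.6, 0.6, 0.6, 0.6, 0.6, 0.6]}}

```text
time: 29.82
tool_pos: [0.648, -0.0297, 0.2]
tool_rot: [-3.14, 0.0, 1.576]
contact_force: [-0.2, -0.3, -0.3]
opening: 0.0557
grip_force: 0.0
```

```bash
python3 - <<'E'
from h import *
np.set_printoptions(precision=4,suppress=True)
im,c,s=shot('wrist','w11');print(s['tool_pos'],s['tool_rot'],s['time'])
np.save('w11.npy',np.array([c[0],c[1],np.c_[c[2],c[2],c[2]]]))
print(proj(c,[[.6505,.0303,.068],[.5207,-.0308,.09]]))
b,_,_=shot('side')
o=np.zeros((420,800,3),np.uint8);o[:,:504]=cv2.resize(im[20:230,180:432],(504,420));o[:296,504:]=cv2.resize(b[150:250,280:380],(296,296))
cv2.imwrite('pics/c11.png',o[:,:,::-1])
E
```

```text
[ 0.648  -0.0297  0.2   ] [-3.1401  0.0004  1.5761] 29.8167
[[324.4443 124.3317]
 [179.4407 194.3916]]
```

View pics/c11.png

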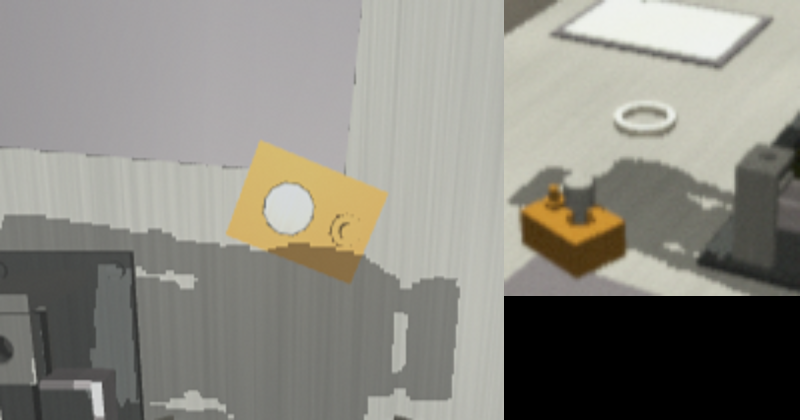

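Call:
{"fn": "apply_moves", "kwargs": {"delta_pos": [[0.006, 0.08, 0], [0.006, 0.15, -0.08], [0.006, 0.15, -0.16], [0.006, 0.15, -0.25], [0.006, 0.15, -0.25], [0.006, 0.15, -0.25], [0.006, 0.15, -0.25], [0.006, 0.15, -0.25]], "dr": [[0, 0, 0], [0, 0, 0], [0, 0, 0], [0, 0, 0], [0, 0, 0], [0, 0, 0], [0, 0, 0], [0, 0, 0]], "jaw": [0.6, 0.6, 0.6, 0.6, 0.6, 0.6, 0.6, 0.6]}}

```text
time: 30.58
tool_pos: [0.6526, 0.0296, 0.1039]
tool_rot: [3.137, 0.0, 1.575]
contact_force: [0.3, 0.2, 0.0]
opening: 0.055
grip_force: 0.0
```

Call:
{"fn": "apply_moves", "kwargs": {"delta_pos": [[0, 0, 0], [0, 0, 0], [0, 0, 0], [0, 0, 0]], "dr": [[0, 0, 0], [0, 0, 0], [0, 0, 0], [0, 0, 0]], "jaw": [0.6, 0.6, 0.6, 0.6]}}

```text
time: 30.92
tool_pos: [0.6512, 0.0305, 0.1014]
tool_rot: [3.141, 0.0, 1.576]
contact_force: [0.2, 0.1, 0.1]
opening: 0.0551
grip_force: 0.0
```

Good: at (0.651, 0.0305). Down 48 mm and close.

Call:
{"fn": "apply_moves", "kwargs": {"delta_pos": [[0, 0, -0.05], [0, 0, -0.09], [0, 0, -0.12], [0, 0, -0.12], [0, 0, -0.12], [0, 0, -0.12], [0, 0, -0.12], [0, 0, -0.12]], "dr": [[0, 0, 0], [0, 0, 0], [0, 0, 0], [0, 0, 0], [0, 0, 0], [0, 0, 0], [0, 0, 0], [0, 0, 0]], "jaw": [0.6, 0.6, 0.6, 0.6, 0.4, 0.2, 0.2, 0.2], "force": 30}}

```text
time: 31.58
tool_pos: [0.6516, 0.0305, 0.0538]
tool_rot: [3.14, 0.0, 1.576]
contact_force: [-0.6, -0.0, 0.2]
opening: 0.0331
grip_force: 0.0
```

Call:
{"fn": "apply_moves", "kwargs": {"delta_pos": [[0, 0, 0], [0, 0, 0], [0, 0, 0], [0, 0, 0], [0, 0, 0], [0, 0, 0]], "dr": [[0, 0, 0], [0, 0, 0], [0, 0, 0], [0, 0, 0], [0, 0, 0], [0, 0, 0]], "jaw": [0.2, 0.2, 0.2, 0.2, 0.2, 0.2]}}

```text
time: 32.08
tool_pos: [0.6513, 0.0306, 0.0533]
tool_rot: [3.141, 0.0, 1.576]
contact_force: [-0.5, -0.5, 5.1]
opening: 0.0231
grip_force: 30.0
```

Call:
{"fn": "apply_moves", "kwargs": {"delta_pos": [[0, 0, 0.06], [0, 0, 0.14], [0, 0, 0.22], [0, 0, 0.29], [-0.08, -0.04, 0.29], [-0.16, -0.08, 0.29], [-0.24, -0.12, 0.29], [-0.32, -0.153, 0.29]], "dr": [[0, 0, 0], [0, 0, 0], [0, 0, 0], [0, 0, 0], [0, 0, 0], [0, 0, 0], [0, 0, 0], [0, 0, 0]], "jaw": [0.2, 0.2, 0.2, 0.2, 0.2, 0.2, 0.2, 0.2]}}

```text
time: 32.75
tool_pos: [0.5211, -0.0312, 0.1682]
tool_rot: [-3.141, 0.0, 1.576]
contact_force: [-0.3, -0.6, 0.2]
opening: 0.0227
grip_force: 29.9
```

Call:
{"fn": "apply_moves", "kwargs": {"delta_pos": [[-0.006, 0, 0], [-0.006, 0, 0], [-0.006, 0, 0], [-0.006, 0, 0], [-0.006, 0, -0.03], [-0.006, 0, -0.05], [-0.006, 0, -0.05], [-0.006, 0, -0.05]], "dr": [[0, 0, 0], [0, 0, 0], [0, 0, 0], [0, 0, 0], [0, 0, 0], [0, 0, 0], [0, 0, 0], [0, 0, 0]], "jaw": [0.2, 0.2, 0.2, 0.2, 0.2, 0.2, 0.2, 0.2]}}

```text
time: 33.42
tool_pos: [0.5207, -0.0303, 0.148]
tool_rot: [-3.14, -0.0, 1.576]
contact_force: [0.3, 0.2, 0.3]
opening: 0.0233
grip_force: 29.9
```

```bash
python3 - <<'E'
from h import *
np.set_printoptions(precision=4,suppress=True)
s=telemetry.observe();print(s['tool_pos'],s['tool_rot'],s['opening'])
t=s['tool_pos']
for n in('scene','side'):
    im,c,_=shot(n,n+'12'); print(n,'tip',proj(c,t-[0,0,.0473]),'under',proj(c,t-[0,0,.0073]),'fork',proj(c,[.5205,-.0307,.09]))
    p=proj(c,[.5205,-.0307,.1])[0].astype(int)
    o=cv2.resize(im[p[1]-25:p[1]+25,p[0]-25:p[0]+25],(400,400),interpolation=cv2.INTER_CUBIC); print('origin',p-25)
    v=o if n=='scene' else np.hstack([v,o])
cv2.imwrite('pics/c12.png',cv2.convertScaleAbs(v[:,:,::-1],alpha=1.5))
E
```

```text
[ 0.5207 -0.0303  0.148 ] [-3.14   -0.0003  1.5764] 0.023298237378773918
scene tip [[345.1486 171.0476]] under [[345.9553 158.6504]] fork [[344.8688 174.105 ]]
origin [320 146]
side tip [[368.885  198.0557]] under [[369.619  181.6938]] fork [[368.8389 202.2352]]
origin [344 173]
```

View pics/c12.png

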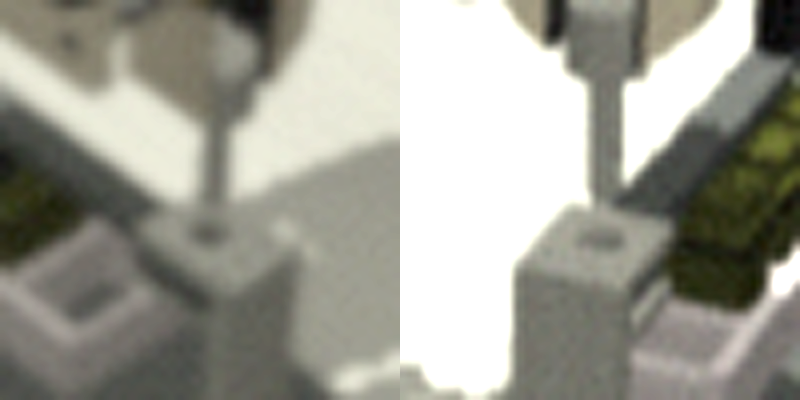

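Call:
{"fn": "apply_moves", "kwargs": {"delta_pos": [[0, 0, -0.015], [0, 0, -0.03], [0, 0, -0.045], [0, 0, -0.055], [0, 0, -0.065]], "dr": [[0, 0, 0], [0, 0, 0], [0, 0, 0], [0, 0, 0], [0, 0, 0]], "jaw": [0.2, 0.2, 0.2, 0.2, 0.2]}}

```text
time: 33.93
tool_pos: [0.5206, -0.0307, 0.1222]
tool_rot: [3.142, -0.0, 1.576]
contact_force: [0.9, 0.8, -0.3]
opening: 0.0228
grip_force: 29.9
```

Tip is at about z = 0.075 with no contact; continue.

Call:
{"fn": "apply_moves", "kwargs": {"delta_pos": [[0, 0, -0.012], [0, 0, -0.024], [0, 0, -0.036], [0, 0, -0.046], [0, 0, -0.055], [0, 0, -0.06]], "dr": [[0, 0, 0], [0, 0, 0], [0, 0, 0], [0, 0, 0], [0, 0, 0], [0, 0, 0]], "jaw": [0.2, 0.2, 0.2, 0.2, 0.2, 0.2]}}

```text
time: 34.43
tool_pos: [0.5203, -0.0306, 0.0981]
tool_rot: [-3.141, -0.0, 1.576]
contact_force: [0.2, -0.2, -0.4]
opening: 0.0235
grip_force: 29.9
```

Call:
{"fn": "apply_moves", "kwargs": {"delta_pos": [[0, 0, -0.003], [0, 0, -0.005], [0, 0, -0.007], [0, 0, -0.007]], "dr": [[0, 0, 0], [0, 0, 0], [0, 0, 0], [0, 0, 0]], "jaw": [0.2, 0.2, 0.2, 0.2]}}

```text
time: 34.77
tool_pos: [0.5204, -0.0306, 0.0974]
tool_rot: [3.141, 0.0, 1.576]
contact_force: [-4.9, 1.7, 12.9]
opening: 0.023
grip_force: 30.0
```

Call:
{"fn": "apply_moves", "kwargs": {"delta_pos": [[0, 0, 0.005], [0, 0, 0.005], [0, 0, 0.005], [0, 0, 0.005], [0, 0, 0.005], [0, 0, 0.1], [0, 0, 0.2], [0, 0, 0.3]], "dr": [[0, 0, 0], [0, 0, 0], [0, 0, 0], [0, 0, 0], [0, 0, 0], [0, 0, 0], [0, 0, 0], [0, 0, 0]], "jaw": [0.5, 0.6, 0.6, 0.6, 0.6, 0.6, 0.6, 0.6]}}

```text
time: 35.43
tool_pos: [0.5199, -0.0305, 0.2167]
tool_rot: [-3.139, -0.001, 1.576]
contact_force: [1.9, -0.8, -0.8]
opening: 0.0547
grip_force: 0.0
```

Call:
{"fn": "apply_moves", "kwargs": {"delta_pos": [[0, -0.08, 0.1], [0, -0.16, 0.1], [0, -0.24, 0.1], [0, -0.24, 0.1], [0, -0.24, 0.1], [0, -0.24, 0.1], [0, -0.24, 0.1]], "dr": [[0, 0, 0], [0, 0, 0], [0, 0, 0], [0, 0, 0], [0, 0, 0], [0, 0, 0], [0, 0, 0]], "jaw": [0.6, 0.6, 0.6, 0.6, 0.6, 0.6, 0.6]}}

```text
time: 36.02
tool_pos: [0.5204, -0.1255, 0.2554]
tool_rot: [-3.141, -0.001, 1.577]
contact_force: [0.4, 0.5, 0.3]
opening: 0.0548
grip_force: 0.0
```

```bash
python3 - <<'E'
from h import *
print(telemetry.observe()['tool_pos'])
a,ca,_=shot('scene');b,cb,_=shot('side');w,cw,_=shot('wrist','w13')
up=lambda i,s:cv2.resize(i,s,interpolation=cv2.INTER_CUBIC)
o=np.zeros((600,800,3),np.uint8);o[:400,:400]=up(a[110:220,270:380],(400,400));o[:400,400:]=up(b[140:250,330:440],(400,400));o[400:,:320]=up(w,(320,200));o[400:,330:650]=up(a,(320,200))
cv2.imwrite('pics/c13.png',cv2.convertScaleAbs(o[:,:,::-1],alpha=1.3))
for n,c in(('scene',ca),('side',cb)):print(n,proj(c,[[.5205,-.0307,.112],[.5205,-.0307,.09]])-([270,110] if n=='scene' else [330,140]))
E
```

```text
[ 0.52038373 -0.1254902   0.25544524]
scene [[75.29707482 57.50106278]
 [74.86879175 64.10503421]]
side [[39.23558381 53.43072941]
 [38.83891347 62.23520176]]
```

View pics/c13.png

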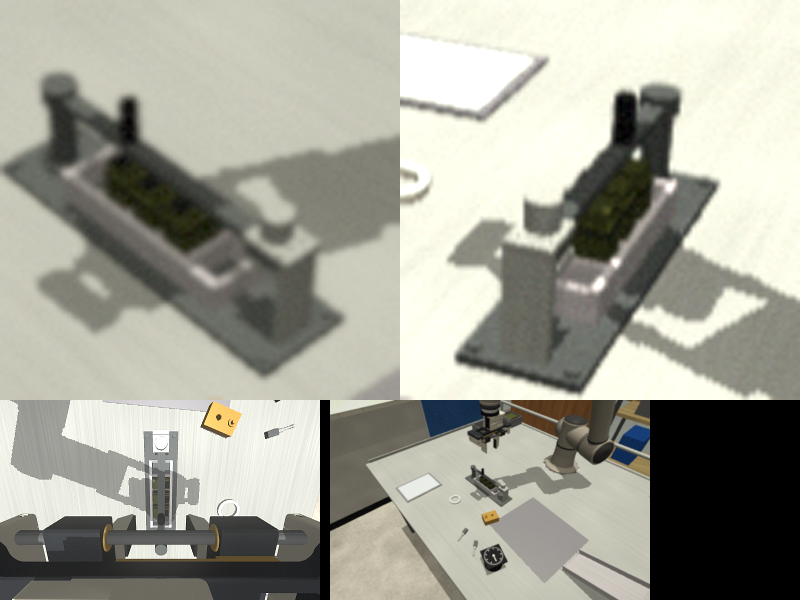

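The picture shows the three switches seated under the bar, the bar in the fork, and the pin head on the fork top at about (278,208). The bystanders look undisturbed and the pad is empty.

```bash
python3 -c "
from cell import job
print(job.hand_in())"
```

```text
the job is handed in; nothing more can be done
None
```

I handed the job in at about 36 s: all three switches stand in slots 1–3, the keeper bar is against its end stop, and the pin is seated in the fork, with the bystanders looking undisturbed. During the first insertion one switch caught a slot wall at 42 N wrist force and was backed off and reseated. The hand-in gave no verdict.

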